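Oil the handpieces on the care station

ROBOT

A 7-joint arm with a two-finger parallel gripper is mounted at the origin on the work surface. World frame = base frame: x ahead of the robot, y to its left, z up, the work surface at z = 0. Lengths are in mm, angles in rad, forces in N, time in s.
With the tool pointing down it reaches from about 350 to 900 mm from the base axis. Payload 7.2 kg.
Tool frame: the origin (TCP) lies on the mounting face of the last link; the fingertips stand 182 mm ahead of it and the grasp point (between the pads) lies 163 mm ahead of it; z points along the fingers, y is the direction in which the jaws open and shut (so a half turn about z gives the same grasp; the last joint's range is limited). The gripper opens to 88 mm and grips with 3 to 60 N. Pads are 20 mm wide; open, the fingers measure 115 mm over their backs; the gripper's body (75 mm by 178 mm) begins 61 mm behind the grasp point.
Start: joints at [-0.068, 0.411, -0.013, 1.596, 0.006, 1.134, -0.082], TCP at [624.998, -0.012, 404.653] pointing down, gripper open.
Joint ranges: [-2.95, 2.95], [-0.29, 1.99], [-1.47, 1.44], [0.14, 2.54], [-1.03, 4.17], [0.13, 1.85], [-2.86, 2.86]. Speed limits (rad/s): [2.39, 2.39, 3.01, 3.01, 3.14, 3.14, 3.14].

INTERFACE

Orientations are given as a unit quaternion [w, x, y, z].
In Python, from rig import r gives the robot as it stands.
- The arm moves only by the tool drive_tool, never from a script. Its argument "plan" is a list of rows, each an object with "translation": the shift along the tool's x, y, z as a fraction of full scale, a list of three; "delta_rot": the turn, a rotation vector about the tool's x, y, z as a fraction of full scale, a list of three. In form: [{"translation": [tx, ty, tz], "delta_rot": [ax, ay, az]}, ...]. A call has 1 to 20 rows; each row shifts and turns the pose as measured when the row begins, along the tool's axes as they then stand; what a row does not reach is not made up. Full scale, the value 1, is 5 cm for a shift and 6 degrees for a turn. A row lasts 1/12 s, in which the tool goes at most 41.7 mm and 7.16 degrees, less where a joint would pass 70% of its speed; a pose out of reach is approached as far as the arm can. A call with a number of a shift or a turn outside -1 to 1 is refused whole. A call with a gripper value outside its range is refused whole. "claw" is the opening, from 0 (shut) to 1 (fully open), set as the call begins (left out, the last holds). The fingers move at their own pace and stop on an object; "newtons" is the grip in N (left out, the last holds). Time passes only in rows, so rows that do not move let the fingers close. It gives the time, the measured TCP pose, the force and the opening at its end, in the units of the state.
- r.get_obs(): the state, without advancing time (a new reading comes with each control period).
- r.snapshot(name): name is "scene" or "side" or "wrist"; returns the picture (384x512x3 uint8, red, green, blue); there is no depth.
- r.camera_model(name): a dict with "K" (3x3 intrinsics, pixels), "extrinsics" (4x4, takes a point from camera to world coordinates); the wrist camera has in their place "hand_eye" (4x4, takes a point from camera to tool coordinates, whose origin is the TCP and whose axes are the flange's). Camera axes: x right, y down, z forward; pixel columns grow to the right and rows downward; lengths in mm; the calibration is good to about 2 mm. A picture is of the moment at which its call begins: read the wrist's pose just before it. camera_model takes no time and is no camera call.
- r.job_done(): hands the job in, once; it reports no verdict.
Trained networks look in the newest picture that a camera, given by its name, has taken for a name from the list of things; names that differ only in an ending like _2 or _b are one class to them, and where a whole thing is asked for, a point or a joint stands for the part that bears it (a point fixed in the world has none). Each returns a list of dicts, best first, with "confidence" (0 to 1); they miss things now and then, are a little off and sometimes report something else, mostly with a low value. They report only what shows in the picture. A call takes as long as a camera call.
- r.spot_in(target, camera): "extent" ([left, top, right, bottom] in pixels, round what is visible of it).
The state is a dict: "time": time; "joint_positions": joint angles; "qvel": joint speeds; "effort": joint torques, N m; "tcp_pos": TCP position; "ee_rot": TCP orientation; "force": force on the tool from outside, world axes, zero at the start; "ft_torque": the same for the moment, N m; "opening": opening from 0.0 (shut) to 1.0 (fully open).
Only numpy, scipy, OpenCV 4.12 (cv2) and the standard library are available. Lean on these libraries where they do the work, as an engineer would, in place of code of your own. Each camera call takes 0.05 s, during which the arm holds its last target. There are 200 camera calls.

TASK

Push every wide-tailed handpiece fully home on a nozzle of the care station, then, with all of them on, give the green pump head at least two full strokes, each right down to its stop, letting it spring fully up after each. Then take the handpieces off and stand them upright on the floor of the white tray. The slim handpieces do not fit: leave them, and everything else on the bench, where they are.

Things in the scene. Friction and masses are not known exactly. Their poses are not given: they have to be found in the camera images.
- hand1_mid (a point): middle (half-way up, 49 mm above the tail's end, on the axis) of a wide-tailed dental handpiece with a blue band, standing upright on its tail, z up along it. 98 mm tall and round: heavy steel tail 46 mm in diameter and 42 mm high, open below, with a central bore 22 mm wide and 42 mm deep; above it a white grip 30 mm in diameter from 42 to 84 mm, then a tapering nose to 98 mm. Mass about 0.15 to 0.3 kg. May be absent.
- hand2_mid (a point): middle (half-way up, 49 mm above the tail's end, on the axis) of a wide-tailed dental handpiece with a red band, standing upright on its tail, z up along it. 98 mm tall and round: heavy steel tail 46 mm in diameter and 42 mm high, open below, with a central bore 22 mm wide and 42 mm deep; above it a white grip 30 mm in diameter from 42 to 84 mm, then a tapering nose to 98 mm. Mass about 0.15 to 0.3 kg. May be absent.
- hand3_mid (a point): middle (half-way up, 49 mm above the tail's end, on the axis) of a wide-tailed dental handpiece with a green band, standing upright on its tail, z up along it. 98 mm tall and round: heavy steel tail 46 mm in diameter and 42 mm high, open below, with a central bore 22 mm wide and 42 mm deep; above it a white grip 30 mm in diameter from 42 to 84 mm, then a tapering nose to 98 mm. Mass about 0.15 to 0.3 kg. May be absent.
- hand4_mid (a point): middle (half-way up, 49 mm above the tail's end, on the axis) of a wide-tailed dental handpiece with a yellow band, standing upright on its tail, z up along it. 98 mm tall and round: heavy steel tail 46 mm in diameter and 42 mm high, open below, with a central bore 22 mm wide and 42 mm deep; above it a white grip 30 mm in diameter from 42 to 84 mm, then a tapering nose to 98 mm. Mass about 0.15 to 0.3 kg. May be absent.
- slim1_mid (a point): middle (49 mm above its foot) of a slim look-alike handpiece with a blue band, standing upright: also 98 mm tall, but its tail is only 31 mm in diameter (bore 14 mm, too narrow for the nozzles) and its grip 22 mm. Not part of the job.
- slim2_mid (a point): middle (49 mm above its foot) of a slim look-alike handpiece with a red band, standing upright: also 98 mm tall, but its tail is only 31 mm in diameter (bore 14 mm, too narrow for the nozzles) and its grip 22 mm. Not part of the job.
- nozzle1 (a point): foot of upright nozzle 1 of the care station, on its axis, on the top face of the station's base (20 mm above the bench); the steel nozzle is 18 mm in diameter, rises 36 mm from here and tapers to 8 mm over its last 12 mm. Neighbouring nozzles are 84 mm apart in a square. A handpiece is home when its tail's end rests on the station's top face.
- nozzle2 (a point): foot of upright nozzle 2 of the care station, on its axis, on the top face of the station's base (20 mm above the bench); the steel nozzle is 18 mm in diameter, rises 36 mm from here and tapers to 8 mm over its last 12 mm. Neighbouring nozzles are 84 mm apart in a square. A handpiece is home when its tail's end rests on the station's top face.
- nozzle3 (a point): foot of upright nozzle 3 of the care station, on its axis, on the top face of the station's base (20 mm above the bench); the steel nozzle is 18 mm in diameter, rises 36 mm from here and tapers to 8 mm over its last 12 mm. Neighbouring nozzles are 84 mm apart in a square. A handpiece is home when its tail's end rests on the station's top face.
- nozzle4 (a point): foot of upright nozzle 4 of the care station, on its axis, on the top face of the station's base (20 mm above the bench); the steel nozzle is 18 mm in diameter, rises 36 mm from here and tapers to 8 mm over its last 12 mm. Neighbouring nozzles are 84 mm apart in a square. A handpiece is home when its tail's end rests on the station's top face.
- pump_top (a point): centre of the top of the green mushroom pump head (42 mm in diameter) on the care station; with the spring up it stands 84 mm above the bench; it is 98 mm from the nearest two nozzles and moves straight down when pressed.
- pump (a joint): travel of the pump head in m: 0 sprung up, 0.018 down on its stop. The spring needs about 3.5 N to start and 10 N at the stop, and pushes the head back up when let go.
- tray: white instrument tray, fixed, 200 x 200 mm outside, walls 4 mm thick and 22 mm high, floor 4 mm thick; origin at the centre of its underside on the bench, x and y along its sides, z up. Empty at the start.
- ratchet: dark steel ratchet wrench lying on the bench, about 180 mm long, 12 mm thick; origin under its middle, x along it. Bystander.
- jaw: white plaster jaw model, 48 x 56 x 35 mm; origin at the centre of its underside. Bystander.
- vial_blue: clear block vial, 30 x 30 x 67 mm, blue cap; origin at the centre of its underside. Bystander.
- vial_red: clear block vial, 30 x 30 x 67 mm, red cap; origin at the centre of its underside. Bystander.

How it is judged:
By the outcome, as a careful person would: the job done as asked, in the order asked, and still so for the second after the job is handed in, with the robot touching nothing.
Of hand1, hand2, hand3, hand4 only 3 to 4 are there at a start; the rules pass over those that are not, and their reading is None.
At some moment in a run one of hand1, hand2, hand3, hand4 may be knocked a few centimetres aside while the robot is not near it.
It also fails if it takes over 210 s, if anything falls off the work surface, if the arm or the gripper's body presses on something with over 40 N, if the wrist force passes 120 N, or if a joint passes its speed limit or range.

## Working session

There is one attempt and no reset: what is moved stays moved. The work goes in short steps, Python scripts to look and compute and a tool call to move; the robot and the scene stay as the last step left them, time stands still between calls to the robot, and variables do not carry over. Pictures are saved under pics/ and viewed, about 12 in all and at most 16, crops included, and the job is handed in when it is done.

Besides the shell and the picture viewer there is one more tool, called after "Call:" as name(argument=value, ...), one argument or row to a line, values as JSON. drive_tool: Moves the arm, as the interface text tells. Its arguments: {"type":"object","properties":{"plan":{"type":"array"},"claw":{"type":"number"},"newtons":{"type":"number"}},"required":["plan"]}

```bash
ls; mkdir -p pics
python3 - <<'E'
from rig import r
import cv2,numpy as np
o=r.get_obs();print(o)
for n in ["scene","side","wrist"]:
    im=r.snapshot(n);cv2.imwrite(f"pics/{n}0.png",im[:,:,::-1])
    m=r.camera_model(n);print(n,{k:np.round(v,3).tolist() for k,v in m.items()})
E
```

```text
pics
{'time': 0.0, 'joint_positions': array([-0.06816436,  0.41193313, -0.0127062 ,  1.5970592 ,  0.00558668,
        1.13432448, -0.08219659]), 'qvel': array([ 1.61390237e-03, -4.17404291e-04,  9.97112445e-04,  6.82541944e-04,
       -1.50741042e-03,  3.34469413e-04, -2.84686763e-05]), 'effort': array([-2.92756195e-04, -5.87956166e+01,  6.41712137e-01, -2.91074431e+01,
       -5.37758670e-02,  1.83686998e-02,  1.53371734e-04]), 'tcp_pos': array([ 6.24777382e+02, -4.55180452e-02,  4.03781965e+02]), 'ee_rot': array([-5.56730702e-04,  7.07113064e-01,  7.07099994e-01, -6.34811231e-04]), 'force': array([0.6384015 , 1.1278557 , 0.60980382]), 'ft_torque': array([ 0.03019594, -0.00217278,  0.01018283]), 'opening': 0.9980098091404924}
scene {'K': [[348.629, 0.0, 259.163], [0.0, 348.629, 192.676], [0.0, 0.0, 1.0]], 'extrinsics': [[-0.873, 0.307, -0.379, 892.947], [0.488, 0.56, -0.67, 665.878], [0.006, -0.77, -0.638, 705.848], [0.0, 0.0, 0.0, 1.0]]}
side {'K': [[407.55, 0.0, 260.582], [0.0, 407.55, 193.663], [0.0, 0.0, 1.0]], 'extrinsics': [[-0.939, -0.19, 0.288, 248.762], [-0.344, 0.467, -0.815, 797.668], [0.02, -0.864, -0.504, 564.566], [0.0, 0.0, 0.0, 1.0]]}
wrist {'K': [[273.588, 0.0, 250.065], [0.0, 273.588, 191.258], [0.0, 0.0, 1.0]], 'hand_eye': [[-0.002, -0.967, -0.254, 69.392], [1.0, -0.001, -0.001, 0.97], [0.0, -0.254, 0.967, 20.082], [0.0, 0.0, 0.0, 1.0]]}
```

Run:
```python
import cv2
a=cv2.imread("pics/scene0.png");cv2.imwrite("pics/s_big.png",cv2.resize(a,(800,600),interpolation=cv2.INTER_CUBIC))
```

```text
(no output)
```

View pics/s_big.png

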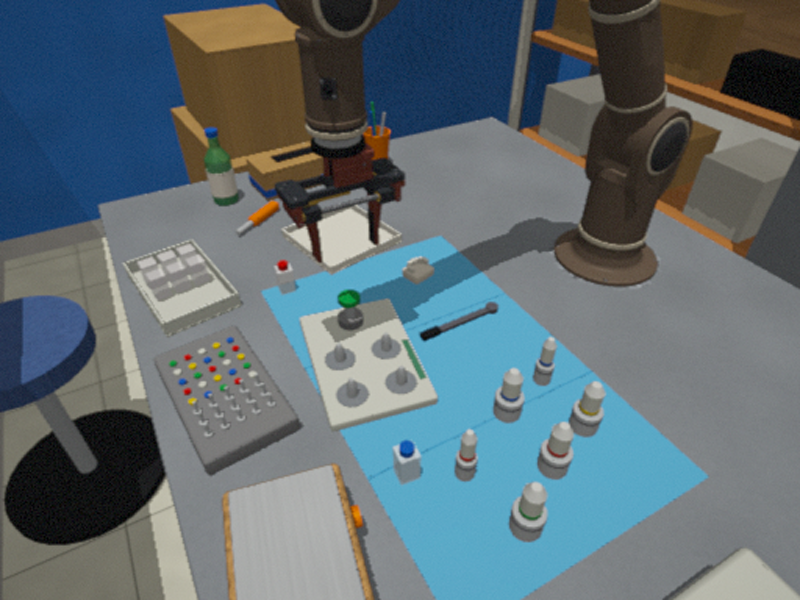

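View pics/side0.png

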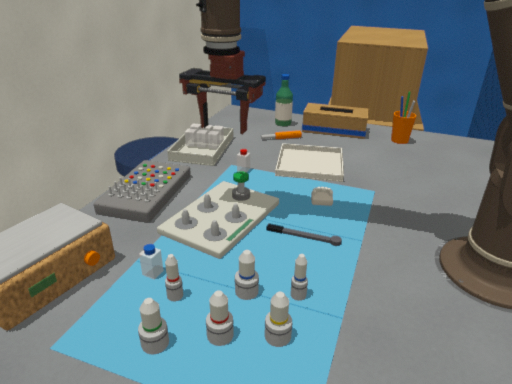

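View pics/wrist0.png

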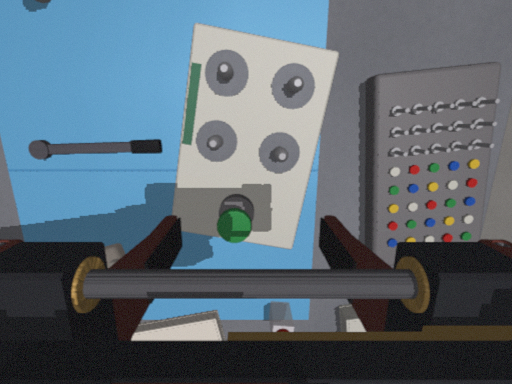

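```bash
cat > h.py <<'E'
from rig import r
import cv2,numpy as np
from scipy.spatial.transform import Rotation as R
def Rt(o): q=o['ee_rot'];return R.from_quat([q[1],q[2],q[3],q[0]]).as_matrix()
def cam(n,o=None):
    m=r.camera_model(n);K=np.array(m['K'])
    if n=='wrist':
        o=o or r.get_obs();T=np.eye(4);T[:3,:3]=Rt(o);T[:3,3]=o['tcp_pos'];E=T@np.array(m['hand_eye'])
    else:E=np.array(m['extrinsics'])
    return K,E
def plane(c,uv,z):
    K,E=c;d=E[:3,:3]@np.linalg.inv(K)@[uv[0],uv[1],1];return E[:3,3]+d*(z-E[2,3])/d[2]
def proj(c,p):
    K,E=c;q=K@(E[:3,:3].T@(np.array(p,float)-E[:3,3]));return q[:2]/q[2]
def tri(cs,uvs):
    A=np.zeros((3,3));b=np.zeros(3)
    for (K,E),uv in zip(cs,uvs):
        d=E[:3,:3]@np.linalg.inv(K)@[uv[0],uv[1],1];d/=np.linalg.norm(d);P=np.eye(3)-np.outer(d,d);A+=P;b+=P@E[:3,3]
    return np.linalg.solve(A,b)
def shot(n,name):
    o=r.get_obs();im=r.snapshot(n);cv2.imwrite(f"pics/{name}.png",im[:,:,::-1]);return im,o
def where():
    o=r.get_obs();M=Rt(o);g=o['tcp_pos']+163*M[:,2]
    print('t',round(o['time'],2),'grasp',g.round(1),'x',M[:,0].round(3),'z',M[:,2].round(3),'F',o['force'].round(1),'op',round(o['opening'],3));return o
E
python3 - <<'E'
from h import *
cs,cd,cw=cam('scene'),cam('side'),cam('wrist')
for t in ['hand1_mid','hand2_mid','hand3_mid','hand4_mid','slim1_mid','slim2_mid','tray']:
    for n in ['scene','side']:
        print(t,n,[(np.round(d['extent']).tolist(),round(d['confidence'],2)) for d in r.spot_in(t,n)[:3]])
W={'n':[(227,73),(293,86),(216,140),(279,152)]}
for p in W['n']:print('noz',plane(cw,p,20).round(1))
print('pump',plane(cw,(235,226),84).round(1))
# manual: scene pics*0.64, side; grip middle
for n,a,b in [('b',(511,393),(247,274)),('r',(558,450),(219,318)),('g',(530,511),(152,326)),('y',(589,409),(279,319)),('sb',(545,360),(300,277)),('sr',(467,455),(173,278)),('trayc',(341,236),(310,162))]:
    print(n,tri([cs,cd],[np.array(a)*.64,b]).round(1))
E
```

```text
hand1_mid scene [([318.0, 238.0, 337.0, 270.0], 0.82)]
hand1_mid side [([235.0, 252.0, 261.0, 300.0], 0.68)]
hand2_mid scene [([344.0, 272.0, 365.0, 307.0], 0.65)]
hand2_mid side [([208.0, 291.0, 234.0, 345.0], 0.6), ([262.0, 290.0, 292.0, 346.0], 0.47)]
hand3_mid scene [([324.0, 308.0, 350.0, 348.0], 0.63)]
hand3_mid side [([138.0, 299.0, 168.0, 352.0], 0.78)]
hand4_mid scene [([365.0, 247.0, 388.0, 280.0], 0.67), ([324.0, 308.0, 348.0, 348.0], 0.25)]
hand4_mid side [([265.0, 291.0, 292.0, 348.0], 0.93)]
slim1_mid scene []
slim1_mid side [([290.0, 253.0, 308.0, 300.0], 0.98)]
slim2_mid scene [([289.0, 277.0, 306.0, 311.0], 0.64), ([343.0, 218.0, 358.0, 248.0], 0.54), ([179.0, 166.0, 189.0, 189.0], 0.32)]
slim2_mid side [([163.0, 254.0, 184.0, 302.0], 0.58)]
tray scene [([182.0, 128.0, 257.0, 177.0], 0.81), ([195.0, 184.0, 280.0, 278.0], 0.3)]
tray side []
noz [596.8 124.6  20. ]
noz [678.8 109.4  20. ]
noz [580.5  43.1  20. ]
noz [663.5  27.3  20. ]
pump [607.4 -51.7  84. ]
b [465.2 251.9  46.3]
r [469.6 367.3  43.2]
g [564.3 420.8  41.6]
y [376.1 332.6  42.2]
sb [369.8 221.6  45.3]
sr [589.5 311.6  44.7]
trayc [ 491.7 -351.7    5.3]
```

Call:
drive_tool(
  plan=[
    {"translation": [0.7, -0.3, 0], "delta_rot": [0, 0, 0]},
    {"translation": [0.7, -0.3, 0], "delta_rot": [0, 0, 0]},
    {"translation": [0.7, -0.3, 0], "delta_rot": [0, 0, 0]},
    {"translation": [0.7, -0.3, 0], "delta_rot": [0, 0, 0]},
    {"translation": [0.7, -0.3, 0], "delta_rot": [0, 0, 0]},
    {"translation": [0.7, -0.3, 0], "delta_rot": [0, 0, 0]},
    {"translation": [0.7, -0.3, 0], "delta_rot": [0, 0, 0]},
    {"translation": [0.7, -0.3, 0], "delta_rot": [0, 0, 0]},
    {"translation": [0.7, -0.3, 0], "delta_rot": [0, 0, 0]},
    {"translation": [0.2, -0.1, 0], "delta_rot": [0, 0, 0]},
    {"translation": [0, 0, 0], "delta_rot": [0, 0, 0]},
    {"translation": [0, 0, 0], "delta_rot": [0, 0, 0]},
  ],
)

```text
time: 1.85
tcp_pos: [480.1, 336.6, 403.7]
ee_rot: [0.001, 0.709, 0.705, 0.001]
force: [0.5, -0.5, 0.1]
opening: 0.999
```

```bash
cat >> h.py <<'E'
from scipy.optimize import least_squares
def model(x,y,z0=0,s=None):
    a=np.linspace(0,2*np.pi,24,endpoint=False);P=[]
    for z,rr in s or [(0,23),(42,23),(42,15),(84,15),(98,6)]:
        P+=[(x+rr*np.cos(t),y+rr*np.sin(t),z0+z) for t in a]
    return P
def box(c,P): q=np.array([proj(c,p) for p in P]);return np.r_[q.min(0),q.max(0)]
def fit(obs,x0,z0=0,s=None):
    f=lambda v:np.concatenate([box(c,model(v[0],v[1],z0,s))-e for c,e in obs])
    q=least_squares(f,x0,loss='soft_l1');return q.x,np.abs(q.fun).max()
E
python3 - <<'E'
from h import *
where()
cs,cd=cam('scene'),cam('side')
im,o=shot('wrist','w1');cw=cam('wrist',o)
G={'hand1_mid':((465,252),(318,238,337,270),(235,252,261,300)),'hand2_mid':((470,367),(344,272,365,307),(208,291,234,345)),'hand3_mid':((564,421),(324,308,350,348),(138,299,168,352)),'hand4_mid':((376,332),(365,247,388,280),(265,291,292,348))}
for t,(x0,a,b) in G.items():
    d=r.spot_in(t,'wrist');print(t,[(np.round(k['extent'],1).tolist(),round(k['confidence'],2)) for k in d[:3]])
    print('  fixed',fit([(cs,a),(cd,b)],x0),'pred box',box(cw,model(*x0)).round())
    for k in d[:2]: print('  wrist',fit([(cw,k['extent'])],x0))
E
```

```text
t 1.85 grasp [480.6 336.5 240.7] x [ 0.007  1.    -0.001] z [ 0.003 -0.001 -1.   ] F [ 0.5 -0.5  0.1] op 0.999
hand1_mid [([223.8, 210.3, 257.1, 262.4], 0.8)]
  fixed (array([462.29535202, 253.64472948]), np.float64(2.9021614539760776)) pred box [221. 211. 255. 263.]
  wrist (array([468.23705151, 252.66118766]), np.float64(0.38524522213702994))
hand2_mid [([224.8, 137.0, 257.5, 172.8], 0.67)]
  fixed (array([468.45344465, 364.35316842]), np.float64(3.147879129479179)) pred box [222. 131. 259. 170.]
  wrist (array([470.96837807, 361.8474504 ]), np.float64(2.078012174982689))
hand3_mid [([295.4, 90.2, 344.2, 129.1], 0.75), ([174.8, 237.9, 191.0, 268.9], 0.73)]
  fixed (array([565.21049833, 419.41327551]), np.float64(2.838535000939885)) pred box [294.  85. 342. 125.]
  wrist (array([566.4064112 , 415.74993401]), np.float64(0.6030717340292995))
  wrist (array([403.17679228, 241.48367102]), np.float64(22.581176385680834))
hand4_mid [([149.4, 159.8, 194.9, 200.6], 0.6)]
  fixed (array([375.79515998, 333.11083166]), np.float64(3.141708174634374)) pred box [143. 157. 192. 200.]
  wrist (array([382.16320076, 330.4621512 ]), np.float64(1.4787199234104662))
```

View pics/w1.png

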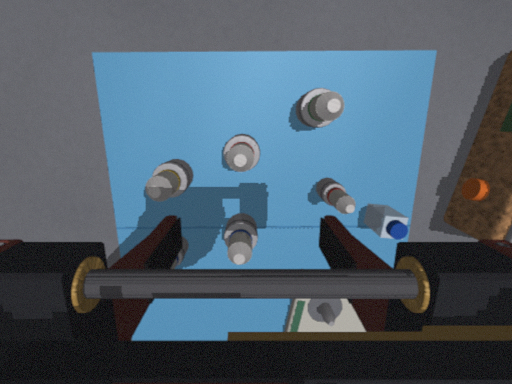

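Call:
drive_tool(
  plan=[
    {"translation": [0.13, -0.05, 0.4], "delta_rot": [0, 0, 0]},
    {"translation": [0.13, -0.05, 0.4], "delta_rot": [0, 0, 0]},
    {"translation": [0.13, -0.05, 0.4], "delta_rot": [0, 0, 0]},
    {"translation": [0.12, -0.05, 0.4], "delta_rot": [0, 0, 0]},
    {"translation": [0, 0, 0], "delta_rot": [0, 0, 0]},
    {"translation": [0, 0, 0], "delta_rot": [0, 0, 0]},
  ],
)

```text
time: 2.6
tcp_pos: [478.5, 352.3, 323.3]
ee_rot: [0.004, 0.717, 0.698, 0.003]
force: [0.0, 0.0, 0.1]
opening: 1.004
```

```bash
cat >> h.py <<'E'
def look(t,x0,name,z0=0):
    o=where();im,o=shot('wrist',name);c=cam('wrist',o);g=o['tcp_pos']+163*Rt(o)[:,2]
    for k in r.spot_in(t,'wrist')[:2]:
        v,e=fit([(c,k['extent'])],x0,z0);M=Rt(o);d=M.T@np.r_[v-g[:2],0]
        print(t,np.round(k['extent'],1),round(k['confidence'],2),'xy',v.round(1),'res',round(e,1),'tool dx,dy units',(d[:2]/50).round(3))
E
python3 -c "
from h import *
look('hand2_mid',(470,363),'w2')"
```

```text
t 2.6 grasp [480.  352.  160.4] x [ 0.027  1.    -0.001] z [ 0.009 -0.001 -1.   ] F [0.  0.  0.1] op 1.004
hand2_mid [215.9 155.5 263.1 209.4] 0.7 xy [471.8 362.2] res 2.2 tool dx,dy units [ 0.198 -0.17 ]
```

View pics/w2.png

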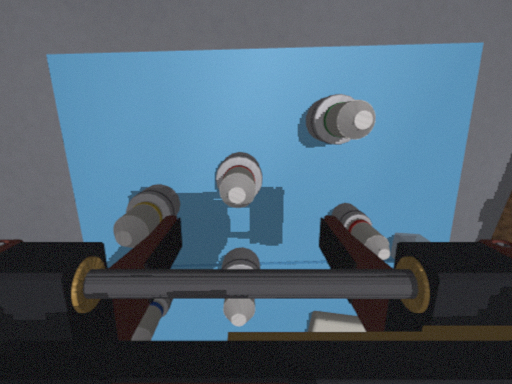

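Call:
drive_tool(
  plan=[
    {"translation": [0.21, -0.17, 0], "delta_rot": [0.09, 0, -0.26]},
    {"translation": [0, 0, 0], "delta_rot": [0, 0, 0]},
  ],
)

```text
time: 2.87
tcp_pos: [470.9, 363.0, 326.3]
ee_rot: [0.0, 0.707, 0.707, 0.001]
force: [-0.3, 0.5, -0.6]
opening: 0.997
```

```bash
cat >> h.py <<'E'
M0=np.array([[0,1,0],[1,0,0],[0,0,-1.]])
def go(x,y,z):
    o=where();M=Rt(o);g=o['tcp_pos']+163*M[:,2]
    # rotation about the tool axes at TCP shifts the grasp point; plan TCP for the upright tool
    d=M.T@(np.array([x,y,z+163.])-o['tcp_pos'])
    print('  units T',(d/50).round(3),'rot',(np.degrees(R.from_matrix(M.T@M0).as_rotvec())/6).round(3))
E
python3 -c "
from h import *
go(471.5,362,63)"
```

```text
t 2.87 grasp [471.2 363.2 163.3] x [-0.     1.     0.001] z [ 0.002  0.001 -1.   ] F [-0.3  0.5 -0.6] op 0.997
  units T [-0.022  0.008  2.005] rot [ 0.019 -0.01   0.003]
```

Call:
drive_tool(
  plan=[
    {"translation": [0, 0, 0.68], "delta_rot": [0, 0, 0]},
    {"translation": [0, 0, 0.68], "delta_rot": [0, 0, 0]},
    {"translation": [0, 0, 0.66], "delta_rot": [0, 0, 0]},
    {"translation": [0, 0, 0], "delta_rot": [0, 0, 0]},
  ],
)

```text
time: 3.2
tcp_pos: [473.0, 366.5, 230.0]
ee_rot: [0.001, 0.706, 0.708, 0.009]
force: [-1.5, -1.4, 0.4]
opening: 1.001
```

```bash
python3 -c "
from h import *
go(471.5,362,63)"
```

```text
t 3.2 grasp [475.1 368.3  67.1] x [-0.003  1.     0.011] z [ 0.013  0.011 -1.   ] F [-1.5 -1.4  0.4] op 1.001
  units T [-0.091 -0.032  0.079] rot [ 0.124 -0.107  0.03 ]
```

Call:
drive_tool(
  plan=[
    {"translation": [-0.09, -0.03, 0.08], "delta_rot": [0.12, -0.11, 0.03]},
    {"translation": [0, 0, 0], "delta_rot": [0, 0, 0]},
  ],
)

```text
time: 3.37
tcp_pos: [471.6, 362.4, 227.3]
ee_rot: [0.0, 0.707, 0.707, -0.001]
force: [-0.4, -1.3, 0.3]
opening: 0.998
```

```bash
python3 -c "
from h import *
go(471.5,362,63)"
```

```text
t 3.37 grasp [471.4 362.1  64.3] x [-0.001  1.    -0.001] z [-0.001 -0.001 -1.   ] F [-0.4 -1.3  0.3] op 0.998
  units T [-0.007 -0.002  0.027] rot [-0.009  0.013  0.006]
```

Call:
drive_tool(
  plan=[
    {"translation": [0, 0, 0.01], "delta_rot": [0, 0, 0]},
    {"translation": [0, 0, 0], "delta_rot": [0, 0, 0]},
    {"translation": [0, 0, 0], "delta_rot": [0, 0, 0]},
    {"translation": [0, 0, 0], "delta_rot": [0, 0, 0]},
    {"translation": [0, 0, 0], "delta_rot": [0, 0, 0]},
    {"translation": [0, 0, 0], "delta_rot": [0, 0, 0]},
    {"translation": [0, 0, 0], "delta_rot": [0, 0, 0]},
    {"translation": [0, 0, 0], "delta_rot": [0, 0, 0]},
  ],
  claw=0,
  newtons=25,
)

```text
time: 4.03
tcp_pos: [473.8, 364.0, 235.8]
ee_rot: [0.001, 0.707, 0.707, 0.005]
force: [-1.3, -0.5, 0.9]
opening: 0.432
```

```bash
python3 -c "
from h import *
look('hand2_mid',(470,363),'w3');go(596.8,124.6,200)"
```

```text
t 4.03 grasp [475.2 365.1  72.8] x [-0.     1.     0.007] z [ 0.009  0.007 -1.   ] F [-1.3 -0.5  0.9] op 0.432
hand2_mid [211.1 184.7 276.  269.6] 0.63 xy [471.9 370.5] res 11.9 tool dx,dy units [ 0.107 -0.066]
t 4.13 grasp [474.8 365.1  72.5] x [-0.     1.     0.006] z [ 0.008  0.006 -1.   ] F [-1.8 -0.1 -2.1] op 0.339
  units T [-4.774  2.485 -2.56 ] rot [ 0.074 -0.06   0.002]
```

View pics/w3.png

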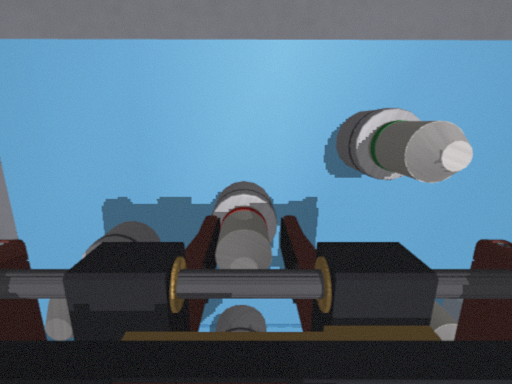

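Call:
drive_tool(
  plan=[
    {"translation": [0, 0, 0.02], "delta_rot": [0, 0, 0]},
    {"translation": [0, 0, 0.02], "delta_rot": [0, 0, 0]},
    {"translation": [0, 0, -0.5], "delta_rot": [0, 0, 0]},
    {"translation": [0, 0, -0.8], "delta_rot": [0, 0, 0]},
    {"translation": [0, 0, -0.8], "delta_rot": [0, 0, 0]},
    {"translation": [-0.4, 0.2, 0], "delta_rot": [0, 0, 0]},
    {"translation": [-0.6, 0.3, 0.02], "delta_rot": [0, 0, 0]},
    {"translation": [-0.6, 0.3, 0.02], "delta_rot": [0, 0, 0]},
    {"translation": [-0.6, 0.3, 0.02], "delta_rot": [0, 0, 0]},
    {"translation": [-0.6, 0.3, 0.02], "delta_rot": [0, 0, 0]},
    {"translation": [-0.6, 0.3, 0.02], "delta_rot": [0, 0, 0]},
    {"translation": [-0.6, 0.3, 0.02], "delta_rot": [0, 0, 0]},
    {"translation": [-0.5, 0.25, 0.02], "delta_rot": [0, 0, 0]},
    {"translation": [-0.2, 0.1, 0.02], "delta_rot": [0, 0, 0]},
    {"translation": [0, 0, 0.02], "delta_rot": [0, 0, 0]},
  ],
)

```text
time: 5.38
tcp_pos: [593.2, 119.7, 329.9]
ee_rot: [-0.0, 0.704, 0.71, 0.001]
force: [0.4, -0.3, -2.0]
opening: 0.334
```

```bash
python3 -c "
from h import *
shot('wrist','w4');go(596.8,127.6,160)
for t in ['nozzle1','nozzle2','nozzle3','nozzle4']:
  print(t,[(np.round(k['extent']),round(k['confidence'],2)) for k in r.spot_in(t,'wrist')])"
```

```text
t 5.43 grasp [592.6 121.  166.6] x [-0.008  1.     0.002] z [ 0.     0.002 -1.   ] F [-0.6 -1.3 -2.4] op 0.334
  units T [0.136 0.085 0.133] rot [ 0.002 -0.016  0.078]
nozzle1 [(array([200., 128., 381., 334.]), 0.89)]
nozzle2 [(array([200., 128., 381., 334.]), 0.89)]
nozzle3 [(array([200., 128., 381., 334.]), 0.89)]
nozzle4 [(array([200., 128., 381., 334.]), 0.89)]
```

View pics/w4.png

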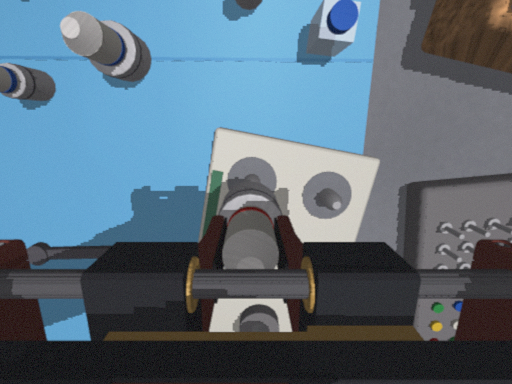

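```bash
python3 -c "
from h import *
c=cam('wrist');print(plane(c,(327,194),20).round(1),plane(c,(251,180),20).round(1))
im=cv2.imread('pics/w4.png')
print([proj(c,(679,109.6,20)).round(1),proj(c,(596.4,125.2,20)).round(1)])
P=model(592.6,118,94);print(box(c,P[24:48]).round(),proj(c,(592.6,118,192)).round())
go(596.4,128.2,160)"
```

```text
[677.2 117.8  20. ] [593.4 132.4  20. ]
[array([328. , 201.1]), array([253.7, 186.4])]
[217. 204. 284. 266.] [250. 282.]
t 5.63 grasp [591.6 126.1 167.6] x [-0.015  1.     0.004] z [ 0.001  0.004 -1.   ] F [ 0.2  0.1 -2.2] op 0.34
  units T [0.054 0.1   0.152] rot [ 0.008 -0.041  0.146]
```

```bash
python3 -c "
from h import *
where();r.snapshot('wrist')
im,o=shot('wrist','w5');c=cam('wrist',o);where()
g=cv2.cvtColor(im,cv2.COLOR_RGB2GRAY);u=proj(c,(679,109.6,20));print(u)
x,y=u.astype(int);print(g[y,x-45:x+45:3])
m=((g<165)).astype(np.uint8)
n,l,s,cc=cv2.connectedComponentsWithStats(m)
for i in range(1,n):
  if 600<s[i,4]<5000:
    cnt=cv2.findContours((l==i).astype(np.uint8),0,2)[0][0];e=cv2.fitEllipse(cv2.convexHull(cnt));print(s[i],np.round(e[0],1),np.round(e[1],1),plane(c,e[0],20).round(1))
go(596.4,128.2,160)"
```

```text
t 5.63 grasp [591.6 126.1 167.6] x [-0.015  1.     0.004] z [ 0.001  0.004 -1.   ] F [ 0.2  0.1 -2.2] op 0.34
t 5.73 grasp [591.8 125.7 167.8] x [-0.015  1.     0.004] z [ 0.001  0.004 -1.   ] F [ 0.1 -0.4 -3.1] op 0.335
[327.81216495 200.97001898]
[127 123 205 209 210 211 212 121 120 123 122 125  75  74  79  90  90  97
 101 120 122 124 122 142 207 207 206 205 203 180]
[225   0  44  29 943] [246.1   6.1] [34.1 53.2] [586.5 298.3  20. ]
[329   8  32  37 843] [344.3  26.3] [28.6 38.1] [679.9 282.7  20. ]
[ 303  178   49   47 1768] [327.  200.9] [45.8 49.7] [678.1 109.7  20. ]
t 5.73 grasp [591.8 125.7 167.8] x [-0.015  1.     0.004] z [ 0.001  0.004 -1.   ] F [ 0.1 -0.4 -3.1] op 0.335
  units T [0.06  0.097 0.156] rot [ 0.012 -0.038  0.145]
```

Call:
drive_tool(
  plan=[
    {"translation": [0.06, 0.09, 0.3], "delta_rot": [0.01, -0.04, 0.14]},
    {"translation": [0, 0, 0.3], "delta_rot": [0, 0, 0]},
    {"translation": [0, 0, 0.02], "delta_rot": [0, 0, 0]},
  ],
)

```text
time: 5.98
tcp_pos: [596.1, 131.9, 298.9]
ee_rot: [0.001, 0.706, 0.708, 0.002]
force: [-0.4, -0.2, -2.5]
opening: 0.336
```

```bash
python3 -c "
from h import *
r.snapshot('wrist');go(596,128.2,92.6)"
```

```text
t 6.03 grasp [596.8 132.5 136.7] x [-0.003  1.     0.001] z [ 0.004  0.001 -1.   ] F [-0.4  0.5 -2.9] op 0.335
  units T [-0.082 -0.008  0.882] rot [ 0.036 -0.014  0.027]
```

Call:
drive_tool(
  plan=[
    {"translation": [-0.09, -0.01, 0.02], "delta_rot": [0.04, -0.01, 0.03]},
    {"translation": [0, 0, 0.02], "delta_rot": [0, 0, 0]},
  ],
)

```text
time: 6.2
tcp_pos: [595.7, 128.7, 297.3]
ee_rot: [-0.001, 0.707, 0.707, -0.0]
force: [-0.4, -0.3, -1.7]
opening: 0.345
```

```bash
python3 -c "
from h import *
r.snapshot('wrist');go(596,128.2,92.6)"
```

```text
t 6.25 grasp [595.6 129.4 134.4] x [-0.001  1.     0.001] z [-0.001  0.001 -1.   ] F [ 0.   0.7 -1.9] op 0.334
  units T [-0.021  0.005  0.835] rot [-0.008 -0.009  0.012]
```

Call:
drive_tool(
  plan=[
    {"translation": [-0.03, 0, 0.2], "delta_rot": [0, 0, 0]},
    {"translation": [-0.02, 0, 0.2], "delta_rot": [0, 0, 0]},
    {"translation": [-0.01, 0, 0.1], "delta_rot": [0, 0, 0]},
  ],
)

```text
time: 6.5
tcp_pos: [596.4, 126.0, 272.7]
ee_rot: [0.0, 0.707, 0.707, 0.002]
force: [0.4, 0.1, -2.3]
opening: 0.337
```

```bash
python3 -c "
from h import *
r.snapshot('wrist');go(596,128.2,92.6)"
```

```text
t 6.55 grasp [596.4 126.1 108.8] x [-0.001  1.     0.001] z [ 0.002  0.001 -1.   ] F [-0.3 -1.4 -2.1] op 0.337
  units T [ 0.047 -0.004  0.324] rot [ 0.015 -0.014  0.005]
```

Call:
drive_tool(
  plan=[
    {"translation": [0.02, 0, 0.17], "delta_rot": [0.01, 0, 0]},
    {"translation": [-0.01, 0, 0.17], "delta_rot": [0, 0, 0]},
    {"translation": [-0.01, 0, 0.1], "delta_rot": [0, 0, 0]},
    {"translation": [0, 0, 0.1], "delta_rot": [0, 0, 0]},
  ],
)

```text
time: 6.88
tcp_pos: [596.4, 126.8, 248.7]
ee_rot: [-0.0, 0.707, 0.707, 0.002]
force: [-15.2, -2.2, 36.8]
opening: 0.337
```

```bash
python3 -c "
from h import *
r.snapshot('wrist');go(596,128.2,92.6)"
```

```text
t 6.93 grasp [596.6 127.4  85.3] x [-0.     1.     0.003] z [ 0.002  0.003 -1.   ] F [-9.5 -2.  24.8] op 0.341
  units T [ 0.027 -0.006 -0.145] rot [ 0.018 -0.03   0.002]
```

Call:
drive_tool(
  plan=[
    {"translation": [0, 0, 0], "delta_rot": [0, 0, 0]},
    {"translation": [0, 0, 0], "delta_rot": [0, 0, 0]},
    {"translation": [0, 0, 0.02], "delta_rot": [0, 0, 0]},
    {"translation": [0, 0, 0.02], "delta_rot": [0, 0, 0]},
    {"translation": [0, 0, -0.5], "delta_rot": [0, 0, 0]},
    {"translation": [0, 0, -0.7], "delta_rot": [0, 0, 0]},
    {"translation": [0, 0, -0.7], "delta_rot": [0, 0, 0]},
    {"translation": [0, 0, 0.02], "delta_rot": [0, 0, 0]},
  ],
  claw=0.75,
)

```text
time: 7.6
tcp_pos: [596.4, 127.1, 339.6]
ee_rot: [-0.001, 0.707, 0.707, 0.001]
force: [1.8, 0.6, 1.5]
opening: 0.747
```

```bash
python3 -c "
from h import *
r.snapshot('wrist');look('hand2_mid',(596,125),'w6',20);go(466,253,160)"
```

```text
t 7.65 grasp [595.  127.2 173.4] x [-0.001  1.     0.002] z [-0.004  0.002 -1.   ] F [-0.5 -0.4 -0.7] op 0.748
hand2_mid [227.5 171.  276.3 227.6] 0.68 xy [597.  123.6] res 4.2 tool dx,dy units [-0.072  0.041]
t 7.75 grasp [592.9 126.7 170.1] x [-0.001  1.     0.001] z [-0.009  0.001 -1.   ] F [ 0.  -0.5  0.6] op 0.751
  units T [ 2.531 -2.564  0.228] rot [-0.091 -0.006  0.01 ]
```

View pics/w6.png

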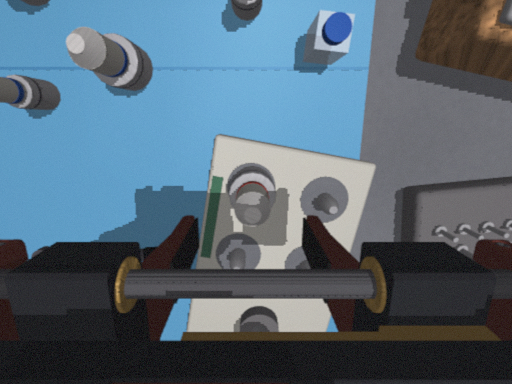

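Call:
drive_tool(
  plan=[
    {"translation": [0.4, -0.4, 0.02], "delta_rot": [-0.09, 0, 0]},
    {"translation": [0.6, -0.6, 0.02], "delta_rot": [0, 0, 0]},
    {"translation": [0.6, -0.6, 0.02], "delta_rot": [0, 0, 0]},
    {"translation": [0.6, -0.6, 0.02], "delta_rot": [0, 0, 0]},
    {"translation": [0.3, -0.3, 0.02], "delta_rot": [0, 0, 0]},
    {"translation": [0, 0, 0.02], "delta_rot": [0, 0, 0]},
  ],
  claw=1,
)

```text
time: 8.25
tcp_pos: [464.8, 251.4, 316.6]
ee_rot: [-0.001, 0.709, 0.705, -0.006]
force: [0.6, -0.6, -0.2]
opening: 1.002
```

```bash
python3 -c "
from h import *
r.snapshot('wrist');r.snapshot('wrist');look('hand1_mid',(466,253),'w7');go(466,253,63)"
```

```text
t 8.35 grasp [466.  247.1 153.7] x [ 0.01   1.    -0.008] z [-0.009 -0.008 -1.   ] F [-0.4 -0.2 -0.6] op 0.999
hand1_mid [227.9 158.6 275.1 219.5] 0.63 xy [467.1 250.9] res 0.4 tool dx,dy units [0.076 0.021]
t 8.45 grasp [468.3 245.4 154.5] x [ 0.014  1.    -0.008] z [-0.007 -0.008 -1.   ] F [ 0.4 -0.4  0.5] op 0.999
  units T [ 0.14  -0.059  1.829] rot [-0.071  0.075 -0.133]
```

Call:
drive_tool(
  plan=[
    {"translation": [0.11, -0.04, 0.2], "delta_rot": [-0.07, 0.07, -0.13]},
    {"translation": [-0.02, -0.01, 0.6], "delta_rot": [0.02, -0.02, 0]},
    {"translation": [-0.02, -0.01, 0.6], "delta_rot": [0.02, -0.02, 0]},
    {"translation": [-0.02, -0.01, 0.4], "delta_rot": [0.02, -0.02, 0]},
    {"translation": [0, 0, 0.02], "delta_rot": [0, 0, 0]},
  ],
)

```text
time: 8.87
tcp_pos: [474.3, 241.6, 224.4]
ee_rot: [0.003, 0.712, 0.702, -0.002]
force: [-0.8, 0.2, 0.3]
opening: 0.999
```

```bash
python3 -c "
from h import *
r.snapshot('wrist');go(467,251.5,63)"
```

```text
t 8.92 grasp [475.2 240.7  62.6] x [ 0.015  1.    -0.006] z [ 0.003 -0.006 -1.   ] F [-1.  -0.5 -0.5] op 1.004
  units T [ 0.194 -0.158 -0.01 ] rot [ 0.026  0.058 -0.146]
```

Call:
drive_tool(
  plan=[
    {"translation": [0.19, -0.16, 0], "delta_rot": [0.03, 0.06, -0.15]},
    {"translation": [0, 0, 0], "delta_rot": [0, 0, 0]},
  ],
)

```text
time: 9.08
tcp_pos: [468.4, 250.6, 226.5]
ee_rot: [-0.0, 0.708, 0.706, 0.0]
force: [-1.6, 1.0, -0.0]
opening: 1.001
```

```bash
python3 -c "
from h import *
r.snapshot('wrist');go(467,251.5,63)"
```

```text
t 9.13 grasp [469.7 249.8  64. ] x [0.004 1.    0.   ] z [ 0.002  0.    -1.   ] F [0.2 0.2 0.1] op 0.997
  units T [ 0.036 -0.047  0.019] rot [ 0.018 -0.003 -0.037]
```

Call:
drive_tool(
  plan=[
    {"translation": [0.04, -0.05, 0.02], "delta_rot": [0.02, 0, -0.04]},
    {"translation": [0, 0, 0.02], "delta_rot": [0, 0, 0]},
    {"translation": [0, 0, 0.02], "delta_rot": [0, 0, 0]},
    {"translation": [0, 0, 0.02], "delta_rot": [0, 0, 0]},
    {"translation": [0, 0, 0.02], "delta_rot": [0, 0, 0]},
    {"translation": [0, 0, 0.02], "delta_rot": [0, 0, 0]},
    {"translation": [0, 0, 0.02], "delta_rot": [0, 0, 0]},
    {"translation": [0, 0, 0.02], "delta_rot": [0, 0, 0]},
    {"translation": [0, 0, 0.02], "delta_rot": [0, 0, 0]},
  ],
  claw=0,
)

```text
time: 9.88
tcp_pos: [466.8, 253.7, 224.3]
ee_rot: [0.0, 0.707, 0.708, 0.003]
force: [-8.7, -1.8, 19.7]
opening: 0.36
```

```bash
python3 -c "
from h import *
r.snapshot('wrist');go(580.8,42.6,200)"
```

```text
t 9.93 grasp [467.8 254.5  61.3] x [-0.002  1.     0.004] z [ 0.005  0.004 -1.   ] F [-6.2 -1.1 15.3] op 0.336
  units T [-4.216  2.283 -2.781] rot [ 0.048 -0.042  0.016]
```

Call:
drive_tool(
  plan=[
    {"translation": [0, 0, -0.3], "delta_rot": [0, 0, 0]},
    {"translation": [0, 0, -0.7], "delta_rot": [0, 0, 0]},
    {"translation": [0, 0, -0.7], "delta_rot": [0, 0, 0]},
    {"translation": [0, 0, -0.6], "delta_rot": [0, 0, 0]},
    {"translation": [-0.4, 0.2, 0], "delta_rot": [0, 0, 0]},
    {"translation": [-0.6, 0.33, 0.02], "delta_rot": [0, 0, 0]},
    {"translation": [-0.6, 0.33, 0.02], "delta_rot": [0, 0, 0]},
    {"translation": [-0.6, 0.33, 0.02], "delta_rot": [0, 0, 0]},
    {"translation": [-0.6, 0.33, 0.02], "delta_rot": [0, 0, 0]},
    {"translation": [-0.6, 0.33, 0.02], "delta_rot": [0, 0, 0]},
    {"translation": [-0.5, 0.27, 0.02], "delta_rot": [0, 0, 0]},
    {"translation": [-0.2, 0.1, 0.02], "delta_rot": [0, 0, 0]},
    {"translation": [0, 0, 0.02], "delta_rot": [0, 0, 0]},
  ],
)

```text
time: 11.02
tcp_pos: [580.2, 41.5, 332.7]
ee_rot: [-0.001, 0.704, 0.711, 0.0]
force: [-0.0, 0.6, -1.4]
opening: 0.337
```

```bash
python3 -c "
from h import *
r.snapshot('wrist');r.snapshot('wrist');go(580.5,45.6,125)"
```

```text
t 11.12 grasp [578.7  45.  169.6] x [-0.013  1.     0.003] z [-0.002  0.003 -1.   ] F [ 0.5  0.8 -2.6] op 0.335
  units T [0.019 0.031 0.891] rot [-0.019 -0.03   0.124]
```

Call:
drive_tool(
  plan=[
    {"translation": [0.0, 0.03, 0.4], "delta_rot": [-0.02, -0.03, 0.12]},
    {"translation": [-0.02, 0, 0.4], "delta_rot": [0, 0, 0]},
    {"translation": [0, 0, 0.03], "delta_rot": [0, 0, 0]},
  ],
)

```text
time: 11.37
tcp_pos: [579.0, 50.0, 291.2]
ee_rot: [-0.001, 0.705, 0.709, 0.002]
force: [-0.2, 0.3, -3.1]
opening: 0.337
```

```bash
python3 -c "
from h import *
r.snapshot('wrist');r.snapshot('wrist');go(580.5,45.6,122)"
```

```text
t 11.47 grasp [580.5  50.9 130.6] x [-0.007  1.     0.004] z [ 0.004  0.004 -1.   ] F [-0.7 -0.6 -1.3] op 0.34
  units T [-0.094  0.012  0.172] rot [ 0.04  -0.04   0.066]
```

Call:
drive_tool(
  plan=[
    {"translation": [-0.1, 0.01, 0.12], "delta_rot": [0.04, -0.04, 0.07]},
    {"translation": [0, 0, 0.02], "delta_rot": [0, 0, 0]},
  ],
)

```text
time: 11.63
tcp_pos: [580.5, 47.2, 288.3]
ee_rot: [0.0, 0.706, 0.708, 0.001]
force: [-0.1, -0.4, -2.0]
opening: 0.337
```

```bash
python3 -c "
from h import *
r.snapshot('wrist');r.snapshot('wrist');go(580.5,45.6,82)"
```

```text
t 11.73 grasp [581.4  48.  126. ] x [-0.003  1.     0.002] z [ 0.004  0.002 -1.   ] F [-0.   0.1 -2.7] op 0.338
  units T [-0.044 -0.01   0.88 ] rot [ 0.034 -0.016  0.026]
```

Call:
drive_tool(
  plan=[
    {"translation": [-0.05, -0.01, 0.12], "delta_rot": [0.03, -0.02, 0.03]},
    {"translation": [-0.03, 0, 0.2], "delta_rot": [0, 0, 0]},
    {"translation": [-0.02, 0, 0.2], "delta_rot": [0.01, 0, 0]},
    {"translation": [0, 0, 0.02], "delta_rot": [0, 0, 0]},
  ],
)

```text
time: 12.07
tcp_pos: [580.5, 43.6, 262.0]
ee_rot: [0.0, 0.707, 0.707, 0.001]
force: [0.0, 0.0, -1.1]
opening: 0.343
```

```bash
python3 -c "
from h import *
r.snapshot('wrist');go(580.5,45.6,81)"
```

```text
t 12.12 grasp [580.9  43.8  99.3] x [0.    1.    0.001] z [ 0.002  0.001 -1.   ] F [-0.8  0.9 -3.5] op 0.337
  units T [ 0.04  -0.002  0.366] rot [ 0.017 -0.014 -0.003]
```

Call:
drive_tool(
  plan=[
    {"translation": [0.02, 0, 0.17], "delta_rot": [0.01, 0, 0]},
    {"translation": [0, 0, 0.17], "delta_rot": [0, 0, 0]},
    {"translation": [-0.01, 0, 0.1], "delta_rot": [0, 0, 0]},
    {"translation": [0, 0, 0.06], "delta_rot": [0, 0, 0]},
  ],
)

```text
time: 12.45
tcp_pos: [581.2, 44.6, 244.1]
ee_rot: [0.0, 0.707, 0.707, 0.002]
force: [-13.2, -1.9, 30.9]
opening: 0.338
```

```bash
python3 -c "
from h import *
r.snapshot('wrist');go(580.5,45.6,81)"
```

```text
t 12.5 grasp [581.6  44.8  81.1] x [0.001 1.    0.002] z [ 0.003  0.002 -1.   ] F [-14.9  -0.9  37.1] op 0.34
  units T [ 0.022 -0.014  0.002] rot [ 0.026 -0.017 -0.005]
```

Call:
drive_tool(
  plan=[
    {"translation": [0, 0, -0.03], "delta_rot": [0, 0, 0]},
    {"translation": [0, 0, 0], "delta_rot": [0, 0, 0]},
    {"translation": [0, 0, 0.02], "delta_rot": [0, 0, 0]},
    {"translation": [0, 0, 0.02], "delta_rot": [0, 0, 0]},
    {"translation": [0, 0, -0.5], "delta_rot": [0, 0, 0]},
    {"translation": [0, 0, -0.7], "delta_rot": [0, 0, 0]},
    {"translation": [0, 0, -0.6], "delta_rot": [0, 0, 0]},
    {"translation": [0.4, -0.28, 0], "delta_rot": [0, 0, 0]},
    {"translation": [0.63, -0.45, 0.02], "delta_rot": [0, 0, 0]},
    {"translation": [0.63, -0.45, 0.02], "delta_rot": [0, 0, 0]},
    {"translation": [0.63, -0.45, 0.02], "delta_rot": [0, 0, 0]},
    {"translation": [0.63, -0.45, 0.02], "delta_rot": [0, 0, 0]},
    {"translation": [0.63, -0.45, 0.02], "delta_rot": [0, 0, 0]},
    {"translation": [0.63, -0.45, 0.02], "delta_rot": [0, 0, 0]},
    {"translation": [0.63, -0.45, 0.02], "delta_rot": [0, 0, 0]},
    {"translation": [0.6, -0.4, 0.02], "delta_rot": [0, 0, 0]},
    {"translation": [0.3, -0.2, 0.02], "delta_rot": [0, 0, 0]},
    {"translation": [0.05, -0.05, 0.02], "delta_rot": [0, 0, 0]},
  ],
  claw=0.75,
)

```text
time: 14.0
tcp_pos: [374.0, 340.0, 316.1]
ee_rot: [0.002, 0.712, 0.703, 0.0]
force: [-0.1, 0.6, 0.3]
opening: 0.752
```

```bash
python3 -c "
from h import *
r.snapshot('scene');r.snapshot('wrist');look('hand4_mid',(380,331),'w8');go(380,331,63)"
```

```text
t 14.1 grasp [376.2 336.8 152.9] x [ 0.015  1.    -0.004] z [ 0.004 -0.004 -1.   ] F [ 1.  -0.5 -0.1] op 0.751
hand4_mid [230.8 169.8 277.  230.9] 0.8 xy [381.  330.2] res 1.1 tool dx,dy units [-0.13   0.098]
t 14.2 grasp [378.1 334.7 153.3] x [ 0.019  1.    -0.005] z [ 0.005 -0.005 -1.   ] F [ 0.4 -0.2  0.5] op 0.753
  units T [-0.08   0.046  1.806] rot [ 0.048  0.048 -0.185]
```

Call:
drive_tool(
  plan=[
    {"translation": [-0.08, 0.06, 0.2], "delta_rot": [0.05, 0.05, -0.18]},
    {"translation": [0, 0, 0.6], "delta_rot": [0, 0, 0]},
    {"translation": [0, 0, 0.6], "delta_rot": [0, 0, 0]},
    {"translation": [0, 0, 0.3], "delta_rot": [0, 0, 0]},
    {"translation": [0, 0, 0.02], "delta_rot": [0, 0, 0]},
  ],
  claw=1,
)

```text
time: 14.62
tcp_pos: [389.2, 323.0, 229.4]
ee_rot: [0.002, 0.713, 0.701, 0.003]
force: [-0.3, -0.9, 0.6]
opening: 0.997
```

```bash
python3 -c "
from h import *
r.snapshot('wrist');r.snapshot('wrist');go(381,330.5,65)"
```

```text
t 14.72 grasp [390.9 324.2  68.5] x [0.016 1.    0.003] z [ 0.009  0.003 -1.   ] F [-0.2 -0.9  0.9] op 0.999
  units T [ 0.132 -0.171  0.069] rot [ 0.086 -0.026 -0.153]
```

Call:
drive_tool(
  plan=[
    {"translation": [0.13, -0.17, 0.07], "delta_rot": [0.09, -0.03, -0.15]},
    {"translation": [0, 0, 0.02], "delta_rot": [0, 0, 0]},
  ],
)

```text
time: 14.88
tcp_pos: [382.2, 330.2, 228.8]
ee_rot: [-0.0, 0.708, 0.706, 0.001]
force: [-0.5, 0.8, -0.6]
opening: 0.997
```

```bash
python3 -c "
from h import *
r.snapshot('wrist');r.snapshot('wrist');go(381,330.5,65)"
```

```text
t 14.98 grasp [383.7 329.8  66.1] x [0.004 1.    0.001] z [ 0.003  0.001 -1.   ] F [ 0.7 -0.1 -0.4] op 0.998
  units T [ 0.018 -0.045  0.021] rot [ 0.028 -0.012 -0.035]
```

Call:
drive_tool(
  plan=[
    {"translation": [0.01, -0.05, 0.02], "delta_rot": [0.03, -0.01, -0.04]},
    {"translation": [-0.01, 0, 0.015], "delta_rot": [0, 0, 0]},
    {"translation": [-0.01, 0, 0.015], "delta_rot": [0, 0, 0]},
    {"translation": [-0.01, 0, 0.015], "delta_rot": [0, 0, 0]},
    {"translation": [-0.01, 0, 0.015], "delta_rot": [0, 0, 0]},
    {"translation": [-0.01, 0, 0.015], "delta_rot": [0, 0, 0]},
    {"translation": [-0.01, 0, 0.015], "delta_rot": [0, 0, 0]},
    {"translation": [0, 0, 0.015], "delta_rot": [0, 0, 0]},
    {"translation": [0, 0, 0.015], "delta_rot": [0, 0, 0]},
  ],
  claw=0,
)

```text
time: 15.73
tcp_pos: [379.5, 327.8, 224.3]
ee_rot: [-0.001, 0.706, 0.708, 0.001]
force: [-19.4, -3.5, 34.3]
opening: 0.359
```

```bash
python3 -c "
from h import *
r.snapshot('wrist');r.snapshot('wrist');go(663.4,27,200)"
```

```text
t 15.83 grasp [379.2 328.3  61.4] x [-0.003  1.     0.002] z [ 0.     0.002 -1.   ] F [-9.1 -0.9 13.1] op 0.334
  units T [-6.031  5.667 -2.783] rot [ 0.    -0.018  0.029]
```

Call:
drive_tool(
  plan=[
    {"translation": [0, 0, -0.3], "delta_rot": [0, 0, 0]},
    {"translation": [0, 0, -0.8], "delta_rot": [0, 0, 0]},
    {"translation": [0, 0, -0.8], "delta_rot": [0, 0, 0]},
    {"translation": [0, 0, -0.8], "delta_rot": [0, 0, 0]},
    {"translation": [-0.3, 0.3, 0], "delta_rot": [0, 0, 0]},
    {"translation": [-0.57, 0.54, 0.02], "delta_rot": [0, 0, 0]},
    {"translation": [-0.57, 0.54, 0.02], "delta_rot": [0, 0, 0]},
    {"translation": [-0.57, 0.54, 0.02], "delta_rot": [0, 0, 0]},
    {"translation": [-0.57, 0.54, 0.02], "delta_rot": [0, 0, 0]},
    {"translation": [-0.57, 0.54, 0.02], "delta_rot": [0, 0, 0]},
    {"translation": [-0.57, 0.54, 0.02], "delta_rot": [0, 0, 0]},
    {"translation": [-0.57, 0.54, 0.02], "delta_rot": [0, 0, 0]},
    {"translation": [-0.57, 0.54, 0.02], "delta_rot": [0, 0, 0]},
    {"translation": [-0.57, 0.54, 0.02], "delta_rot": [0, 0, 0]},
    {"translation": [-0.4, 0.4, 0.02], "delta_rot": [0, 0, 0]},
    {"translation": [-0.1, 0.1, 0.02], "delta_rot": [0, 0, 0]},
    {"translation": [0, 0, 0.02], "delta_rot": [0, 0, 0]},
  ],
)

```text
time: 17.25
tcp_pos: [672.5, 20.3, 344.4]
ee_rot: [-0.002, 0.702, 0.712, -0.006]
force: [0.2, -0.3, -2.3]
opening: 0.337
```

```bash
python3 -c "
from h import *
r.snapshot('wrist');r.snapshot('wrist');go(663.2,26,125)"
```

```text
t 17.35 grasp [669.1  21.9 181.5] x [-0.017  1.    -0.004] z [-0.012 -0.004 -1.   ] F [ 0.1  0.5 -2.7] op 0.338
  units T [ 0.076 -0.144  1.132] rot [-0.119  0.036  0.163]
```

Call:
drive_tool(
  plan=[
    {"translation": [0.08, -0.14, 0.1], "delta_rot": [-0.12, 0.04, 0.16]},
    {"translation": [-0.02, 0, 0.4], "delta_rot": [0, 0, 0]},
    {"translation": [-0.02, 0, 0.4], "delta_rot": [0, 0, 0]},
    {"translation": [0, 0, 0.03], "delta_rot": [0, 0, 0]},
  ],
)

```text
time: 17.68
tcp_pos: [660.1, 33.3, 298.6]
ee_rot: [-0.002, 0.704, 0.71, 0.002]
force: [-1.3, -0.1, -2.2]
opening: 0.335
```

```bash
python3 -c "
from h import *
r.snapshot('wrist');r.snapshot('wrist');go(663.2,26,122)"
```

```text
t 17.78 grasp [662.   34.4 138.5] x [-0.009  1.     0.006] z [ 0.004  0.006 -1.   ] F [-0.1  1.4 -1.4] op 0.34
  units T [-0.15   0.035  0.329] rot [ 0.042 -0.057  0.086]
```

Call:
drive_tool(
  plan=[
    {"translation": [-0.16, 0.03, 0.2], "delta_rot": [0.04, -0.06, 0.08]},
    {"translation": [0, 0, 0.02], "delta_rot": [0, 0, 0]},
  ],
)

```text
time: 17.95
tcp_pos: [663.1, 26.7, 292.6]
ee_rot: [0.001, 0.706, 0.708, 0.001]
force: [-1.3, -0.5, -2.9]
opening: 0.337
```

```bash
python3 -c "
from h import *
r.snapshot('wrist');shot('wrist','w9');go(663.2,26,120)"
```

```text
t 18.05 grasp [664.6  28.3 131. ] x [-0.004  1.     0.002] z [ 0.005  0.002 -1.   ] F [ 0.3  0.6 -2.2] op 0.336
  units T [-0.041 -0.011  0.219] rot [ 0.052 -0.017  0.033]
```

Call:
drive_tool(
  plan=[
    {"translation": [-0.06, -0.02, 0.17], "delta_rot": [0.05, -0.02, 0.03]},
    {"translation": [-0.03, 0, 0.17], "delta_rot": [0, 0, 0]},
    {"translation": [-0.02, 0, 0.17], "delta_rot": [0.01, 0, 0]},
    {"translation": [0, 0, 0.02], "delta_rot": [0, 0, 0]},
  ],
)

```text
time: 18.38
tcp_pos: [663.3, 22.0, 267.1]
ee_rot: [0.001, 0.707, 0.707, 0.001]
force: [-1.3, 0.5, -3.9]
opening: 0.335
```

```bash
python3 -c "
from h import *
r.snapshot('wrist');go(663.2,26,81)"
```

```text
t 18.43 grasp [663.7  22.2 104.4] x [0. 1. 0.] z [ 0.002  0.    -1.   ] F [ 0.2  0.4 -2.8] op 0.335
  units T [ 0.077 -0.005  0.469] rot [ 0.021 -0.001 -0.003]
```

Call:
drive_tool(
  plan=[
    {"translation": [0.07, 0, 0.15], "delta_rot": [0.02, 0, 0]},
    {"translation": [0, 0, 0.17], "delta_rot": [0, 0, 0]},
    {"translation": [0, 0, 0.12], "delta_rot": [0, 0, 0]},
    {"translation": [0, 0, 0.08], "delta_rot": [0, 0, 0]},
  ],
)

```text
time: 18.77
tcp_pos: [663.9, 25.5, 244.0]
ee_rot: [0.001, 0.707, 0.707, 0.0]
force: [-25.4, -2.4, 70.6]
opening: 0.335
```

```bash
python3 -c "
from h import *
r.snapshot('wrist');go(663.2,26,81)"
```

```text
t 18.82 grasp [664.   25.4  81.2] x [ 0.001  1.    -0.   ] z [ 0.001 -0.    -1.   ] F [-12.5  -0.5  26.6] op 0.339
  units T [ 0.011 -0.012  0.003] rot [ 0.013  0.003 -0.011]
```

Call:
drive_tool(
  plan=[
    {"translation": [0, 0, -0.03], "delta_rot": [0, 0, 0]},
    {"translation": [0, 0, 0], "delta_rot": [0, 0, 0]},
    {"translation": [0, 0, 0.02], "delta_rot": [0, 0, 0]},
    {"translation": [0, 0, 0.02], "delta_rot": [0, 0, 0]},
    {"translation": [0, 0, -0.5], "delta_rot": [0, 0, 0]},
    {"translation": [0, 0, -0.7], "delta_rot": [0, 0, 0]},
    {"translation": [0, 0, -0.7], "delta_rot": [0, 0, 0]},
    {"translation": [0.4, -0.1, 0], "delta_rot": [0, 0, 0]},
    {"translation": [0.75, -0.19, 0.02], "delta_rot": [0, 0, 0]},
    {"translation": [0.75, -0.19, 0.02], "delta_rot": [0, 0, 0]},
    {"translation": [0.75, -0.19, 0.02], "delta_rot": [0, 0, 0]},
    {"translation": [0.75, -0.19, 0.02], "delta_rot": [0, 0, 0]},
    {"translation": [0.75, -0.19, 0.02], "delta_rot": [0, 0, 0]},
    {"translation": [0.75, -0.19, 0.02], "delta_rot": [0, 0, 0]},
    {"translation": [0.75, -0.19, 0.02], "delta_rot": [0, 0, 0]},
    {"translation": [0.75, -0.19, 0.02], "delta_rot": [0, 0, 0]},
    {"translation": [0.75, -0.19, 0.02], "delta_rot": [0, 0, 0]},
    {"translation": [0.5, -0.1, 0.02], "delta_rot": [0, 0, 0]},
    {"translation": [0.1, -0.02, 0.02], "delta_rot": [0, 0, 0]},
  ],
  claw=0.75,
)

```text
time: 20.4
tcp_pos: [567.2, 426.8, 320.1]
ee_rot: [0.001, 0.711, 0.703, -0.001]
force: [-1.6, 0.7, 0.3]
opening: 0.753
```

```bash
python3 -c "
from h import *
r.snapshot('scene');r.snapshot('wrist');look('hand3_mid',(566,418),'w10');go(566,417,68)"
```

```text
t 20.5 grasp [568.6 422.5 156.8] x [ 0.014  1.    -0.005] z [ 0.    -0.005 -1.   ] F [ 0.7 -0.5 -0.2] op 0.75
hand3_mid [222.  165.1 267.  224.9] 0.6 xy [563.9 420.1] res 1.0 tool dx,dy units [-0.051 -0.093]
t 20.6 grasp [571.5 418.  157.7] x [ 0.02   1.    -0.007] z [ 0.002 -0.007 -1.   ] F [-0.2 -1.3 -0.2] op 0.745
  units T [-0.032 -0.105  1.794] rot [ 0.024  0.064 -0.187]
```

Call:
drive_tool(
  plan=[
    {"translation": [0.0, -0.13, 0.2], "delta_rot": [0.02, 0.06, -0.19]},
    {"translation": [0.04, -0.04, 0.6], "delta_rot": [0, 0, 0]},
    {"translation": [0.04, -0.04, 0.6], "delta_rot": [0, 0, 0]},
    {"translation": [0, 0, 0.3], "delta_rot": [0, 0, 0]},
    {"translation": [0, 0, 0.02], "delta_rot": [0, 0, 0]},
  ],
  claw=1,
)

```text
time: 21.02
tcp_pos: [569.8, 409.1, 236.0]
ee_rot: [0.005, 0.713, 0.701, 0.003]
force: [-0.6, -1.4, -1.0]
opening: 1.0
```

```bash
python3 -c "
from h import *
r.snapshot('wrist');look('hand3_mid',(566,418),'w11');go(565,418.5,68)"
```

```text
t 21.07 grasp [572.1 408.3  73.9] x [ 0.018  1.    -0.003] z [ 0.011 -0.003 -1.   ] F [-0.1 -1.2 -0.7] op 0.999
hand3_mid [202.9 164.6 270.8 265.4] 0.76 xy [564.5 417.1] res 3.2 tool dx,dy units [ 0.174 -0.155]
t 21.17 grasp [572.7 411.1  76.8] x [0.016 1.    0.001] z [ 0.014  0.001 -1.   ] F [ 0.1  0.  -0.2] op 1.0
  units T [ 0.15  -0.112  0.174] rot [ 0.133 -0.01  -0.157]
```

Call:
drive_tool(
  plan=[
    {"translation": [0.14, -0.12, 0.16], "delta_rot": [0.13, -0.01, -0.16]},
    {"translation": [0, 0, 0.02], "delta_rot": [0, 0, 0]},
  ],
)

```text
time: 21.33
tcp_pos: [565.8, 418.0, 233.7]
ee_rot: [0.0, 0.707, 0.707, 0.002]
force: [-0.8, 0.5, -0.9]
opening: 0.999
```

```bash
python3 -c "
from h import *
r.snapshot('wrist');r.snapshot('wrist');go(564.8,418,67)"
```

```text
t 21.43 grasp [568.2 417.5  71.7] x [0.002 1.    0.003] z [ 0.006  0.003 -1.   ] F [-0.9  0.1  0.8] op 1.001
  units T [ 0.019 -0.048  0.094] rot [ 0.059 -0.029 -0.023]
```

Call:
drive_tool(
  plan=[
    {"translation": [0.01, -0.06, 0.1], "delta_rot": [0.06, -0.03, -0.02]},
    {"translation": [0, -0.01, 0.02], "delta_rot": [0, 0, 0]},
    {"translation": [-0.01, 0, 0.015], "delta_rot": [0, 0, 0]},
    {"translation": [0, 0, 0.01], "delta_rot": [0, 0, 0]},
    {"translation": [-0.01, 0, 0.01], "delta_rot": [0, 0, 0]},
    {"translation": [0, 0, 0.01], "delta_rot": [0, 0, 0]},
    {"translation": [-0.01, 0, 0.01], "delta_rot": [0, 0, 0]},
    {"translation": [0, 0, 0.01], "delta_rot": [0, 0, 0]},
    {"translation": [0, 0, 0.01], "delta_rot": [0, 0, 0]},
  ],
  claw=0,
)

```text
time: 22.18
tcp_pos: [563.6, 416.7, 225.9]
ee_rot: [0.0, 0.707, 0.707, 0.001]
force: [0.8, 0.1, 0.5]
opening: 0.356
```

```bash
python3 -c "
from h import *
r.snapshot('wrist');r.snapshot('wrist');go(679,109.6,200)"
```

```text
t 22.28 grasp [564.  416.7  62.8] x [-0.001  1.     0.001] z [ 0.002  0.001 -1.   ] F [-0.2  0.7 -1.7] op 0.344
  units T [-6.138  2.308 -2.746] rot [ 0.017 -0.01   0.005]
```

Call:
drive_tool(
  plan=[
    {"translation": [0, 0, -0.3], "delta_rot": [0, 0, 0]},
    {"translation": [0, 0, -0.8], "delta_rot": [0, 0, 0]},
    {"translation": [0, 0, -0.8], "delta_rot": [0, 0, 0]},
    {"translation": [0, 0, -0.6], "delta_rot": [0, 0, 0]},
    {"translation": [-0.4, 0.15, 0], "delta_rot": [0, 0, 0]},
    {"translation": [-0.7, 0.27, 0.02], "delta_rot": [0, 0, 0]},
    {"translation": [-0.7, 0.27, 0.02], "delta_rot": [0, 0, 0]},
    {"translation": [-0.7, 0.27, 0.02], "delta_rot": [0, 0, 0]},
    {"translation": [-0.7, 0.27, 0.02], "delta_rot": [0, 0, 0]},
    {"translation": [-0.7, 0.27, 0.02], "delta_rot": [0, 0, 0]},
    {"translation": [-0.7, 0.27, 0.02], "delta_rot": [0, 0, 0]},
    {"translation": [-0.7, 0.24, 0.02], "delta_rot": [0, 0, 0]},
    {"translation": [-0.4, 0.15, 0.02], "delta_rot": [0, 0, 0]},
    {"translation": [-0.1, 0.0, 0.02], "delta_rot": [0, 0, 0]},
  ],
)

```text
time: 23.45
tcp_pos: [672.7, 119.3, 359.6]
ee_rot: [-0.0, 0.703, 0.711, 0.003]
force: [0.7, -0.7, -2.8]
opening: 0.335
```

```bash
python3 -c "
from h import *
r.snapshot('wrist');r.snapshot('wrist');go(678.5,108.6,125)"
```

```text
t 23.55 grasp [671.8 123.3 196.3] x [-0.014  1.     0.006] z [ 0.002  0.006 -1.   ] F [ 0.3 -0.2 -2.5] op 0.334
  units T [-0.285  0.132  1.425] rot [ 0.018 -0.055  0.136]
```

Call:
drive_tool(
  plan=[
    {"translation": [-0.3, 0.13, 0.1], "delta_rot": [0.02, -0.05, 0.14]},
    {"translation": [-0.03, 0, 0.4], "delta_rot": [0, 0, 0]},
    {"translation": [-0.03, 0, 0.4], "delta_rot": [0, 0, 0]},
    {"translation": [-0.02, 0, 0.2], "delta_rot": [0, 0, 0]},
    {"translation": [0, 0, 0.03], "delta_rot": [0, 0, 0]},
  ],
)

```text
time: 23.97
tcp_pos: [676.3, 114.8, 304.2]
ee_rot: [-0.002, 0.703, 0.711, 0.004]
force: [-0.9, 0.4, -1.5]
opening: 0.339
```

```bash
python3 -c "
from h import *
r.snapshot('wrist');r.snapshot('wrist');go(678.5,108.6,125)"
```

```text
t 24.07 grasp [677.3 116.4 142.7] x [-0.011  1.     0.009] z [ 0.003  0.009 -1.   ] F [ 0.7  0.5 -0.9] op 0.34
  units T [-0.131  0.032  0.353] rot [ 0.033 -0.084  0.107]
```

Call:
drive_tool(
  plan=[
    {"translation": [-0.16, 0.03, 0.25], "delta_rot": [0.03, -0.08, 0.1]},
    {"translation": [0, 0, 0.02], "delta_rot": [0, 0, 0]},
  ],
)

```text
time: 24.23
tcp_pos: [678.8, 108.3, 293.4]
ee_rot: [0.001, 0.706, 0.708, 0.001]
force: [-0.8, -0.5, -2.2]
opening: 0.338
```

```bash
python3 -c "
from h import *
r.snapshot('wrist');r.snapshot('wrist');go(678.5,108.6,125)"
```

```text
t 24.33 grasp [680.2 110.3 132.4] x [-0.003  1.     0.003] z [ 0.006  0.003 -1.   ] F [-0.   0.1 -1.5] op 0.335
  units T [-0.024 -0.017  0.148] rot [ 0.053 -0.03   0.032]
```

Call:
drive_tool(
  plan=[
    {"translation": [-0.03, -0.03, 0.17], "delta_rot": [0.05, -0.03, 0.03]},
    {"translation": [-0.02, 0, 0.17], "delta_rot": [0, 0, 0]},
    {"translation": [-0.01, 0, 0.17], "delta_rot": [0.01, 0, 0]},
    {"translation": [0, 0, 0.02], "delta_rot": [0, 0, 0]},
  ],
)

```text
time: 24.67
tcp_pos: [678.3, 106.8, 268.5]
ee_rot: [0.0, 0.707, 0.707, 0.001]
force: [-0.5, -0.1, -2.4]
opening: 0.34
```

```bash
python3 -c "
from h import *
r.snapshot('wrist');go(678.5,108.6,82)"
```

```text
t 24.72 grasp [678.7 106.9 105.9] x [0.    1.    0.001] z [ 0.002  0.001 -1.   ] F [ 0.2  0.2 -1.6] op 0.338
  units T [0.037 0.001 0.478] rot [ 0.021 -0.007 -0.002]
```

Call:
drive_tool(
  plan=[
    {"translation": [0.03, 0, 0.15], "delta_rot": [0.02, 0, 0]},
    {"translation": [0, 0, 0.17], "delta_rot": [0, 0, 0]},
    {"translation": [0, 0, 0.1], "delta_rot": [0, 0, 0]},
    {"translation": [0, 0, 0.05], "delta_rot": [0, 0, 0]},
  ],
)

```text
time: 25.05
tcp_pos: [678.9, 108.3, 245.3]
ee_rot: [0.0, 0.707, 0.707, 0.001]
force: [-11.0, -2.5, 33.3]
opening: 0.334
```

```bash
python3 -c "
from h import *
r.snapshot('wrist');go(678.5,108.6,82)"
```

```text
t 25.1 grasp [679.1 108.5  82.5] x [0.001 1.    0.001] z [ 0.001  0.001 -1.   ] F [-2.5 -0.5  5. ] op 0.341
  units T [ 0.006 -0.008  0.01 ] rot [ 0.013 -0.01  -0.005]
```

Call:
drive_tool(
  plan=[
    {"translation": [0, 0, -0.02], "delta_rot": [0, 0, 0]},
    {"translation": [0, 0, 0], "delta_rot": [0, 0, 0]},
    {"translation": [0, 0, 0.02], "delta_rot": [0, 0, 0]},
    {"translation": [0, 0, 0.02], "delta_rot": [0, 0, 0]},
    {"translation": [0, 0, -0.5], "delta_rot": [0, 0, 0]},
    {"translation": [0, 0, -0.7], "delta_rot": [0, 0, 0]},
    {"translation": [0, 0, -0.7], "delta_rot": [0, 0, 0]},
    {"translation": [-0.3, -0.15, -0.1], "delta_rot": [0, 0, 0]},
    {"translation": [-0.6, -0.27, 0.02], "delta_rot": [0, 0, 0]},
    {"translation": [-0.6, -0.27, 0.02], "delta_rot": [0, 0, 0]},
    {"translation": [-0.6, -0.27, 0.02], "delta_rot": [0, 0, 0]},
    {"translation": [-0.6, -0.27, 0.02], "delta_rot": [0, 0, 0]},
    {"translation": [-0.3, -0.15, 0.02], "delta_rot": [0, 0, 0]},
    {"translation": [0, 0, 0.02], "delta_rot": [0, 0, 0]},
  ],
  claw=0.75,
)

```text
time: 26.27
tcp_pos: [607.0, -45.4, 339.2]
ee_rot: [0.001, 0.705, 0.709, 0.003]
force: [0.9, -0.1, -0.3]
opening: 0.754
```

Call:
drive_tool(
  plan=[
    {"translation": [0, 0, 0.02], "delta_rot": [0, 0, 0]},
  ],
  claw=0,
)

```text
time: 26.35
tcp_pos: [606.8, -46.2, 338.1]
ee_rot: [0.001, 0.706, 0.708, 0.003]
force: [0.3, 0.9, -0.4]
opening: 0.708
```

```bash
python3 -c "
from h import *
for i in range(3): r.snapshot('wrist')
shot('wrist','w12');go(606.5,-52,115)
shot('scene','s1')
im=cv2.imread('pics/s1.png');a=cv2.resize(im[100:330,100:420],None,fx=2.4,fy=2.4);cv2.imwrite('pics/s1c.png',a)"
```

```text
t 26.55 grasp [608.3 -43.2 174.9] x [-0.007  1.     0.003] z [ 0.005  0.003 -1.   ] F [-0.1 -0.1 -0.5] op 0.532
  units T [-0.17  -0.028  1.198] rot [ 0.046 -0.032  0.071]
```

View pics/s1c.png

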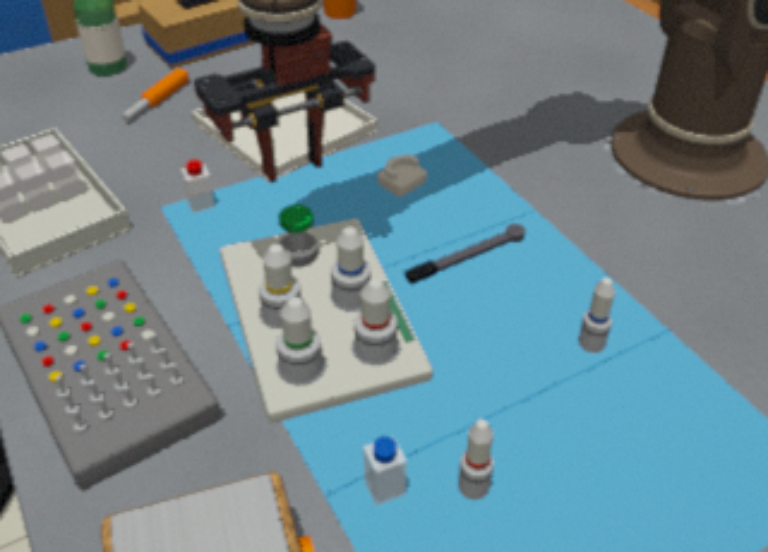

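View pics/w12.png

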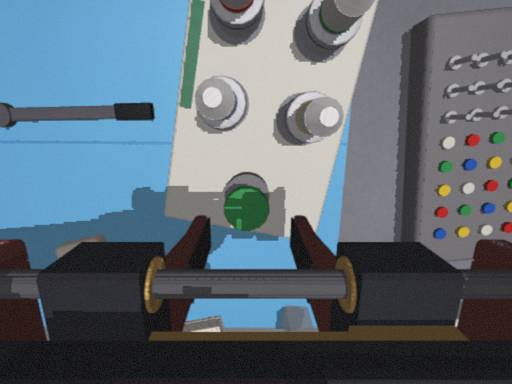

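Call:
drive_tool(
  plan=[
    {"translation": [-0.19, -0.03, 0.3], "delta_rot": [0.05, -0.03, 0.07]},
    {"translation": [-0.03, 0, 0.5], "delta_rot": [0, 0, 0]},
    {"translation": [-0.02, 0, 0.2], "delta_rot": [0, 0, 0]},
    {"translation": [0, 0, 0.02], "delta_rot": [0, 0, 0]},
    {"translation": [0, 0, 0.02], "delta_rot": [0, 0, 0]},
  ],
)

```text
time: 27.02
tcp_pos: [607.6, -52.5, 282.1]
ee_rot: [-0.0, 0.705, 0.709, 0.0]
force: [0.1, -0.4, 0.3]
opening: 0.106
```

```bash
python3 -c "
from h import *
K,_=cam('wrist');m=r.camera_model('wrist');T=np.eye(4);T[:3,:3]=M0;T[:3,3]=[608.5,-43.2,337.6];print(plane((K,T@np.array(m['hand_eye'])),(246,206),84))
r.snapshot('wrist');r.snapshot('wrist');go(606.5,-52,105)"
```

```text
[605.61389446 -48.88999107  84.        ]
t 27.12 grasp [607.8 -52.5 119.8] x [-0.006  1.     0.001] z [ 0.001  0.001 -1.   ] F [-0.2 -0.1  0.6] op 0.019
  units T [ 0.012 -0.024  0.296] rot [ 0.006 -0.006  0.059]
```

Call:
drive_tool(
  plan=[
    {"translation": [0.01, -0.02, 0.2], "delta_rot": [0, 0, 0.06]},
    {"translation": [-0.01, 0, 0.2], "delta_rot": [0, 0, 0]},
    {"translation": [-0.01, 0, 0.15], "delta_rot": [0, 0, 0]},
    {"translation": [0, 0, 0.1], "delta_rot": [0, 0, 0]},
    {"translation": [0, 0, 0.1], "delta_rot": [0, 0, 0]},
  ],
)

```text
time: 27.53
tcp_pos: [608.3, -52.4, 247.7]
ee_rot: [0.002, 0.707, 0.707, 0.003]
force: [-16.9, 0.9, 68.0]
opening: 0.006
```

```bash
python3 -c "
from h import *
go(606.5,-52,85)"
```

```text
t 27.53 grasp [609.6 -52.2  84.7] x [0.    1.    0.001] z [ 0.008  0.001 -1.   ] F [-16.9   0.9  68. ] op 0.006
  units T [ 0.009 -0.035 -0.007] rot [ 0.076 -0.011 -0.003]
```

Call:
drive_tool(
  plan=[
    {"translation": [0, -0.02, -0.2], "delta_rot": [0.06, 0, 0]},
    {"translation": [0, 0, -0.3], "delta_rot": [0, 0, 0]},
    {"translation": [0, 0, -0.2], "delta_rot": [0, 0, 0]},
    {"translation": [0, 0, 0], "delta_rot": [0, 0, 0]},
    {"translation": [0, 0, 0.02], "delta_rot": [0, 0, 0]},
    {"translation": [0, 0, 0.02], "delta_rot": [0, 0, 0]},
    {"translation": [0, 0, 0.02], "delta_rot": [0, 0, 0]},
    {"translation": [0, 0, 0.02], "delta_rot": [0, 0, 0]},
  ],
)

```text
time: 28.2
tcp_pos: [608.4, -52.8, 278.2]
ee_rot: [0.002, 0.707, 0.707, 0.003]
force: [-0.2, -0.5, 0.2]
opening: 0.005
```

```bash
python3 -c "
from h import *
r.snapshot('wrist');r.snapshot('wrist');go(606.5,-52,85)"
```

```text
t 28.3 grasp [609.3 -52.7 115.1] x [0.    1.    0.001] z [ 0.006  0.001 -1.   ] F [ 0.3 -0.4 -0.6] op 0.007
  units T [ 0.016 -0.04   0.602] rot [ 0.059 -0.007 -0.005]
```

Fully up (tips at 96 mm). Second stroke.

Call:
drive_tool(
  plan=[
    {"translation": [0.01, -0.04, 0.2], "delta_rot": [0.06, 0, 0]},
    {"translation": [0, 0, 0.15], "delta_rot": [0, 0, 0]},
    {"translation": [0, 0, 0.12], "delta_rot": [0, 0, 0]},
    {"translation": [0, 0, 0.1], "delta_rot": [0, 0, 0]},
    {"translation": [0, 0, 0.08], "delta_rot": [0, 0, 0]},
  ],
)

```text
time: 28.72
tcp_pos: [607.1, -52.3, 247.6]
ee_rot: [0.001, 0.707, 0.707, 0.001]
force: [-22.6, 0.1, 75.4]
opening: 0.008
```

```bash
python3 -c "
from h import *
r.snapshot('wrist');r.snapshot('wrist');go(606.5,-52,85)"
```

```text
t 28.82 grasp [607.3 -52.3  85. ] x [0.001 1.    0.001] z [ 0.003  0.001 -1.   ] F [-13.    0.8  38.4] op 0.006
  units T [ 0.007 -0.007  0.001] rot [ 0.025 -0.006 -0.009]
```

Call:
drive_tool(
  plan=[
    {"translation": [0, -0.01, -0.2], "delta_rot": [0.03, 0, 0]},
    {"translation": [0, 0, -0.3], "delta_rot": [0, 0, 0]},
    {"translation": [0, 0, -0.2], "delta_rot": [0, 0, 0]},
    {"translation": [0, 0, 0], "delta_rot": [0, 0, 0]},
    {"translation": [0, 0, 0.02], "delta_rot": [0, 0, 0]},
    {"translation": [0, 0, 0.02], "delta_rot": [0, 0, 0]},
    {"translation": [0, 0, 0.02], "delta_rot": [0, 0, 0]},
    {"translation": [0, 0, 0.02], "delta_rot": [0, 0, 0]},
    {"translation": [0.01, -0.02, 0.2], "delta_rot": [0.03, 0, 0]},
    {"translation": [0, 0, 0.15], "delta_rot": [0, 0, 0]},
    {"translation": [0, 0, 0.12], "delta_rot": [0, 0, 0]},
    {"translation": [0, 0, 0.1], "delta_rot": [0, 0, 0]},
    {"translation": [0, 0, 0.07], "delta_rot": [0, 0, 0]},
  ],
)

```text
time: 29.9
tcp_pos: [606.1, -51.7, 247.7]
ee_rot: [-0.001, 0.707, 0.707, -0.0]
force: [-23.7, 1.2, 70.6]
opening: 0.001
```

Call:
drive_tool(
  plan=[
    {"translation": [0, -0.01, -0.2], "delta_rot": [0.03, 0, 0]},
    {"translation": [0, 0, -0.3], "delta_rot": [0, 0, 0]},
    {"translation": [0, 0, -0.2], "delta_rot": [0, 0, 0]},
    {"translation": [0, 0, 0], "delta_rot": [0, 0, 0]},
    {"translation": [0, 0, 0.02], "delta_rot": [0, 0, 0]},
    {"translation": [0, 0, 0.02], "delta_rot": [0, 0, 0]},
    {"translation": [0, 0, 0.02], "delta_rot": [0, 0, 0]},
    {"translation": [0, 0, -0.7], "delta_rot": [0, 0, 0]},
    {"translation": [0, 0, -0.8], "delta_rot": [0, 0, 0]},
    {"translation": [-0.5, -0.3, -0.5], "delta_rot": [0, 0, 0]},
    {"translation": [-0.7, -0.3, 0], "delta_rot": [0, 0, 0]},
    {"translation": [-0.7, -0.3, 0], "delta_rot": [0, 0, 0]},
    {"translation": [-0.7, -0.3, 0], "delta_rot": [0, 0, 0]},
    {"translation": [-0.6, -0.3, 0], "delta_rot": [0, 0, 0]},
    {"translation": [-0.2, -0.1, 0.02], "delta_rot": [0, 0, 0]},
    {"translation": [0, 0, 0.02], "delta_rot": [0, 0, 0]},
    {"translation": [0, 0, 0.02], "delta_rot": [0, 0, 0]},
  ],
)

```text
time: 31.32
tcp_pos: [522.5, -225.2, 367.9]
ee_rot: [-0.009, 0.705, 0.709, -0.007]
force: [1.3, 0.5, -0.2]
opening: 0.008
```

```bash
python3 -c "
from h import *
r.snapshot('wrist');r.snapshot('wrist');where();im,o=shot('wrist','w13');where()
c=cam('wrist',o)
print([(np.round(d['extent']),round(d['confidence'],2)) for d in r.spot_in('tray','wrist')], proj(c,(492,-352,4)))
shot('scene','s2');shot('side','d2')"
```

```text
t 31.42 grasp [ 519.4 -223.2  204.9] x [-0.008  1.     0.004] z [-0.023  0.004 -1.   ] F [-0.1  1.2 -0.2] op 0.006
t 31.47 grasp [ 519.8 -222.7  205.1] x [-0.009  1.     0.004] z [-0.022  0.004 -1.   ] F [ 1.1 -0.1  0.1] op 0.004
[(array([142., 184., 305., 330.]), 0.71)] [232.68142937 266.07830563]
```

View pics/w13.png

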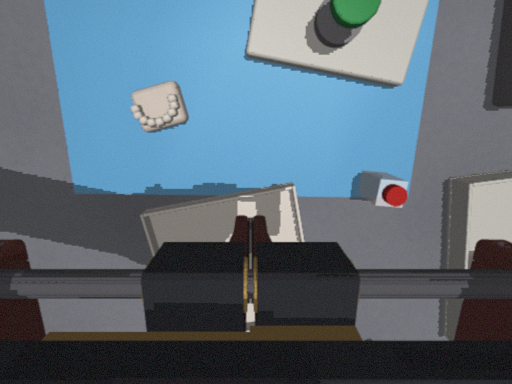

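```bash
python3 -c "
from h import *
c=cam('wrist')
a=plane(c,(143,212),22);b=plane(c,(294,184),22);u=(b-a)[:2];L=np.hypot(*u);u/=L;n=np.array([u[1],-u[0]]);print(a,b,L,u,n,'centre',(a+b)[:2]/2+100*n)
m=(a+b)[:2]/2+100*n
for s in (-45,45):
  for t in (-45,45): print(s,t,(m+s*u+t*n).round(1))
cs=cam('scene');print([proj(cs,np.r_[m+i*100*u+j*100*n,22]).round() for i in(-1,1) for j in (-1,1)])"
```

```text
[ 381.07004555 -267.84188846   22.        ] [ 570.50356641 -228.90436138   22.        ] 193.39387228997018 [0.97952184 0.20133796] [ 0.20133796 -0.97952184] centre [ 495.92060165 -346.32530852]
-45 -45 [ 442.8 -311.3]
-45 45 [ 460.9 -399.5]
45 -45 [ 530.9 -293.2]
45 45 [ 549.1 -381.3]
[array([256., 150.]), array([223., 129.]), array([210., 171.]), array([179., 146.])]
```

```bash
python3 -c "
import cv2
im=cv2.imread('pics/s2.png');cv2.imwrite('pics/s2c.png',cv2.resize(im[100:260,150:390],None,fx=3.2,fy=3.2))"
```

```text
(no output)
```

View pics/s2c.png

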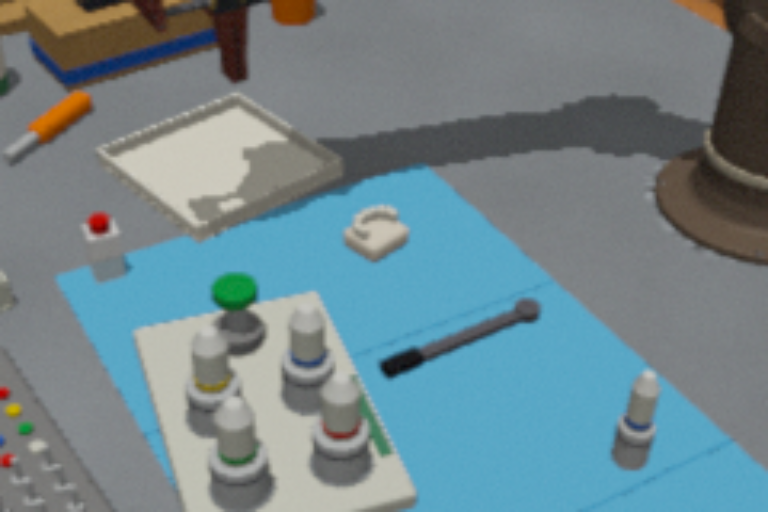

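Call:
drive_tool(
  plan=[
    {"translation": [0.4, 0.1, 0], "delta_rot": [-0.2, 0.04, 0.09]},
    {"translation": [0.73, 0.17, 0.02], "delta_rot": [0, 0, 0]},
    {"translation": [0.73, 0.17, 0.02], "delta_rot": [0, 0, 0]},
    {"translation": [0.73, 0.17, 0.02], "delta_rot": [0, 0, 0]},
    {"translation": [0.73, 0.17, 0.02], "delta_rot": [0, 0, 0]},
    {"translation": [0.73, 0.17, 0.02], "delta_rot": [0, 0, 0]},
    {"translation": [0.7, 0.15, 0.02], "delta_rot": [0, 0, 0]},
    {"translation": [0.4, 0.1, 0.02], "delta_rot": [0, 0, 0]},
    {"translation": [0.1, 0, 0.4], "delta_rot": [0, 0, 0]},
    {"translation": [0, 0, 0.3], "delta_rot": [0, 0, 0]},
    {"translation": [0, 0, 0.02], "delta_rot": [0, 0, 0]},
    {"translation": [0, 0, 0.02], "delta_rot": [0, 0, 0]},
  ],
  claw=0.75,
)

```text
time: 32.62
tcp_pos: [587.2, 65.5, 326.9]
ee_rot: [-0.002, 0.702, 0.713, 0.007]
force: [0.4, -0.0, -0.1]
opening: 0.748
```

```bash
python3 -c "
from h import *
r.snapshot('wrist');r.snapshot('wrist');go(581,43,87)"
```

```text
t 32.72 grasp [588.4  66.5 164.3] x [-0.014  1.     0.012] z [ 0.007  0.012 -1.   ] F [-0.2  0.7  0.2] op 0.753
  units T [-0.447 -0.142  1.539] rot [ 0.07  -0.115  0.136]
```

Call:
drive_tool(
  plan=[
    {"translation": [-0.47, -0.14, 0.1], "delta_rot": [0.07, -0.11, 0.13]},
    {"translation": [0, 0, 0.2], "delta_rot": [0, 0, 0]},
    {"translation": [0, 0, 0.02], "delta_rot": [0, 0, 0]},
  ],
)

```text
time: 32.97
tcp_pos: [581.3, 39.3, 313.5]
ee_rot: [0.001, 0.708, 0.707, 0.002]
force: [0.0, 0.1, 0.1]
opening: 0.744
```

```bash
python3 -c "
from h import *
r.snapshot('wrist');r.snapshot('wrist');go(581,43,87)"
```

```text
t 33.07 grasp [582.7  38.9 151.6] x [ 0.002  1.    -0.   ] z [ 0.006 -0.    -1.   ] F [-0.2  0.1 -0.4] op 0.749
  units T [ 0.082 -0.023  1.291] rot [ 0.054  0.002 -0.018]
```

Call:
drive_tool(
  plan=[
    {"translation": [0.07, -0.03, 0.4], "delta_rot": [0.05, 0, -0.02]},
    {"translation": [-0.01, 0, 0.4], "delta_rot": [0.01, 0, 0]},
    {"translation": [-0.01, 0, 0.3], "delta_rot": [0.01, 0, 0]},
    {"translation": [0, 0, 0.02], "delta_rot": [0, 0, 0]},
  ],
)

```text
time: 33.4
tcp_pos: [582.8, 41.6, 261.9]
ee_rot: [0.002, 0.707, 0.707, 0.003]
force: [0.3, -0.5, 0.1]
opening: 0.748
```

```bash
python3 -c "
from h import *
r.snapshot('wrist');r.snapshot('wrist');go(581,43,87)"
```

```text
t 33.5 grasp [585.1  42.  100.9] x [0.001 1.    0.002] z [ 0.009  0.002 -1.   ] F [ 0.2 -0.4 -0.1] op 0.754
  units T [ 0.025 -0.053  0.278] rot [ 0.091 -0.018 -0.011]
```

Call:
drive_tool(
  plan=[
    {"translation": [0.02, -0.05, 0.26], "delta_rot": [0.09, -0.02, -0.01]},
    {"translation": [0, -0.02, 0.03], "delta_rot": [0.02, 0, 0]},
    {"translation": [0, 0, 0.02], "delta_rot": [0, 0, 0]},
  ],
)

```text
time: 33.75
tcp_pos: [581.2, 43.2, 250.6]
ee_rot: [0.001, 0.707, 0.707, 0.001]
force: [1.3, -0.2, 1.0]
opening: 0.748
```

```bash
python3 -c "
from h import *
r.snapshot('wrist');r.snapshot('wrist');go(581,43,87)"
```

```text
t 33.85 grasp [581.3  43.2  87.4] x [0. 1. 0.] z [ 0.001  0.    -1.   ] F [-0.1  0.1 -0.3] op 0.748
  units T [-0.003 -0.001  0.007] rot [ 0.014 -0.003 -0.   ]
```

Call:
drive_tool(
  plan=[
    {"translation": [0, 0, 0.01], "delta_rot": [0, 0, 0]},
    {"translation": [0, 0, 0.01], "delta_rot": [0, 0, 0]},
    {"translation": [0, 0, 0.01], "delta_rot": [0, 0, 0]},
    {"translation": [0, 0, 0.01], "delta_rot": [0, 0, 0]},
    {"translation": [0, 0, 0.01], "delta_rot": [0, 0, 0]},
    {"translation": [0, 0, 0.01], "delta_rot": [0, 0, 0]},
    {"translation": [0, 0, 0.01], "delta_rot": [0, 0, 0]},
  ],
  claw=0,
)

```text
time: 34.43
tcp_pos: [581.3, 43.2, 248.5]
ee_rot: [0.001, 0.707, 0.707, 0.001]
force: [-3.7, 0.7, 9.2]
opening: 0.333
```

```bash
python3 -c "
from h import *
r.snapshot('wrist');r.snapshot('wrist');go(463.3,-395.9,190)"
```

```text
t 34.53 grasp [581.9  43.3  85.5] x [0.    1.    0.001] z [ 0.003  0.001 -1.   ] F [-2.5 -0.6  5.6] op 0.337
  units T [-8.781 -2.352 -2.102] rot [ 0.03  -0.006 -0.003]
```

Call:
drive_tool(
  plan=[
    {"translation": [0, 0, -0.3], "delta_rot": [0, 0, 0]},
    {"translation": [0, 0, -0.6], "delta_rot": [0, 0, 0]},
    {"translation": [0, 0, -0.7], "delta_rot": [0, 0, 0]},
    {"translation": [0, 0, -0.5], "delta_rot": [0, 0, 0]},
    {"translation": [-0.4, -0.1, 0], "delta_rot": [0, 0, 0]},
    {"translation": [-0.78, -0.21, 0.02], "delta_rot": [0, 0, 0]},
    {"translation": [-0.78, -0.21, 0.02], "delta_rot": [0, 0, 0]},
    {"translation": [-0.78, -0.21, 0.02], "delta_rot": [0, 0, 0]},
    {"translation": [-0.78, -0.21, 0.02], "delta_rot": [0, 0, 0]},
    {"translation": [-0.78, -0.21, 0.02], "delta_rot": [0, 0, 0]},
    {"translation": [-0.78, -0.21, 0.02], "delta_rot": [0, 0, 0]},
    {"translation": [-0.78, -0.21, 0.02], "delta_rot": [0, 0, 0]},
    {"translation": [-0.78, -0.21, 0.02], "delta_rot": [0, 0, 0]},
    {"translation": [-0.78, -0.21, 0.02], "delta_rot": [0, 0, 0]},
    {"translation": [-0.6, -0.16, 0.02], "delta_rot": [0, 0, 0]},
    {"translation": [-0.3, -0.1, 0.02], "delta_rot": [0, 0, 0]},
    {"translation": [0, 0, 0.02], "delta_rot": [0, 0, 0]},
  ],
)

```text
time: 35.95
tcp_pos: [463.2, -386.3, 340.5]
ee_rot: [-0.001, 0.704, 0.71, -0.0]
force: [0.4, -0.2, -2.5]
opening: 0.337
```

```bash
python3 -c "
from h import *
r.snapshot('wrist');r.snapshot('wrist');go(463.3,-395.9,85)"
```

```text
t 36.05 grasp [ 464.5 -382.   177.3] x [-0.012  1.     0.004] z [-0.002  0.004 -1.   ] F [-1.   0.9 -1.9] op 0.337
  units T [-0.271 -0.031  1.844] rot [-0.019 -0.04   0.119]
```

Call:
drive_tool(
  plan=[
    {"translation": [-0.28, -0.03, 0.2], "delta_rot": [-0.02, -0.04, 0.12]},
    {"translation": [0, 0, 0.6], "delta_rot": [0, 0, 0]},
    {"translation": [0, 0, 0.5], "delta_rot": [0, 0, 0]},
    {"translation": [0, 0, 0.3], "delta_rot": [0, 0, 0]},
    {"translation": [0, 0, 0.03], "delta_rot": [0, 0, 0]},
    {"translation": [0, 0, 0.03], "delta_rot": [0, 0, 0]},
  ],
)

```text
time: 36.55
tcp_pos: [469.4, -389.6, 253.9]
ee_rot: [0.001, 0.703, 0.711, 0.003]
force: [0.6, 0.8, -1.5]
opening: 0.338
```

```bash
python3 -c "
from h import *
r.snapshot('wrist');r.snapshot('wrist');go(463.3,-395.9,69.5)"
```

```text
t 36.65 grasp [ 470.4 -389.3   91.5] x [-0.011  1.     0.002] z [ 0.006  0.002 -1.   ] F [-0.2  0.9 -2.2] op 0.337
  units T [-0.124 -0.127  0.439] rot [ 0.056 -0.019  0.102]
```

Call:
drive_tool(
  plan=[
    {"translation": [-0.13, -0.13, 0.15], "delta_rot": [0.06, -0.02, 0.1]},
    {"translation": [0, 0, 0.12], "delta_rot": [0.01, 0, 0]},
    {"translation": [0, 0, 0.02], "delta_rot": [0, 0, 0]},
  ],
)

```text
time: 36.9
tcp_pos: [463.9, -396.9, 242.0]
ee_rot: [0.002, 0.707, 0.707, -0.0]
force: [-0.2, 0.6, -2.3]
opening: 0.335
```

```bash
python3 -c "
from h import *
r.snapshot('wrist');r.snapshot('wrist');go(463.3,-395.9,69.5)"
```

```text
t 37.0 grasp [ 464.1 -397.9   79.4] x [-0.     1.    -0.004] z [ 0.002 -0.004 -1.   ] F [ 0.5  0.4 -1.6] op 0.336
  units T [ 0.028 -0.009  0.198] rot [0.021 0.036 0.   ]
```

Call:
drive_tool(
  plan=[
    {"translation": [0.02, -0.01, 0.1], "delta_rot": [0.02, 0.04, 0]},
    {"translation": [0, 0, 0.08], "delta_rot": [0, 0, 0]},
    {"translation": [0, 0, 0.03], "delta_rot": [0, 0, 0]},
    {"translation": [0, 0, 0.03], "delta_rot": [0, 0, 0]},
  ],
)

```text
time: 37.33
tcp_pos: [463.4, -396.9, 232.3]
ee_rot: [0.001, 0.707, 0.707, 0.0]
force: [-8.8, 6.1, 29.6]
opening: 0.338
```

```bash
python3 -c "
from h import *
r.snapshot('wrist');go(463.3,-395.9,69.5)"
```

```text
t 37.38 grasp [ 463.6 -396.9   69.4] x [ 0.001  1.    -0.   ] z [ 0.002 -0.    -1.   ] F [-4.4  1.8 11.4] op 0.34
  units T [ 0.018 -0.001 -0.003] rot [ 0.018  0.004 -0.006]
```

Call:
drive_tool(
  plan=[
    {"translation": [0, 0, -0.02], "delta_rot": [0, 0, 0]},
    {"translation": [0, 0, 0], "delta_rot": [0, 0, 0]},
    {"translation": [0, 0, 0.02], "delta_rot": [0, 0, 0]},
    {"translation": [0, 0, -0.4], "delta_rot": [0, 0, 0]},
    {"translation": [0, 0, -0.8], "delta_rot": [0, 0, 0]},
    {"translation": [0, 0, -0.8], "delta_rot": [0, 0, 0]},
    {"translation": [0.3, 0.15, 0], "delta_rot": [0, 0, 0]},
    {"translation": [0.7, 0.33, 0.02], "delta_rot": [0, 0, 0]},
    {"translation": [0.7, 0.33, 0.02], "delta_rot": [0, 0, 0]},
    {"translation": [0.7, 0.33, 0.02], "delta_rot": [0, 0, 0]},
    {"translation": [0.7, 0.33, 0.02], "delta_rot": [0, 0, 0]},
    {"translation": [0.7, 0.33, 0.02], "delta_rot": [0, 0, 0]},
    {"translation": [0.7, 0.33, 0.02], "delta_rot": [0, 0, 0]},
    {"translation": [0.7, 0.33, 0.02], "delta_rot": [0, 0, 0]},
    {"translation": [0.7, 0.33, 0.02], "delta_rot": [0, 0, 0]},
    {"translation": [0.7, 0.33, 0.02], "delta_rot": [0, 0, 0]},
    {"translation": [0.7, 0.33, 0.02], "delta_rot": [0, 0, 0]},
    {"translation": [0.6, 0.33, 0.02], "delta_rot": [0, 0, 0]},
    {"translation": [0.2, 0.1, 0.02], "delta_rot": [0, 0, 0]},
    {"translation": [0, 0, 0.02], "delta_rot": [0, 0, 0]},
  ],
  claw=0.75,
)

```text
time: 39.05
tcp_pos: [667.8, 23.5, 321.2]
ee_rot: [0.004, 0.71, 0.704, 0.002]
force: [-0.5, -0.2, 0.2]
opening: 0.749
```

```bash
python3 -c "
from h import *
r.snapshot('wrist');r.snapshot('side');go(663.4,27,110)"
```

```text
t 39.15 grasp [667.9  19.4 158.1] x [ 0.012  1.    -0.004] z [ 0.007 -0.004 -1.   ] F [-0.7 -1.1  0.3] op 0.748
  units T [ 0.141 -0.075  0.96 ] rot [ 0.071  0.04  -0.113]
```

Call:
drive_tool(
  plan=[
    {"translation": [0.14, -0.08, 0.2], "delta_rot": [0.07, 0.04, -0.11]},
    {"translation": [0, 0, 0.4], "delta_rot": [0, 0, 0]},
    {"translation": [0, 0, 0.4], "delta_rot": [0, 0, 0]},
    {"translation": [0, 0, 0.02], "delta_rot": [0, 0, 0]},
  ],
)

```text
time: 39.48
tcp_pos: [660.4, 18.8, 268.7]
ee_rot: [0.001, 0.71, 0.704, -0.001]
force: [-0.2, 0.1, -0.8]
opening: 0.748
```

```bash
python3 -c "
from h import *
r.snapshot('wrist');r.snapshot('side');go(663.4,27,87)"
```

```text
t 39.58 grasp [662.3  18.1 108.8] x [ 0.009  1.    -0.003] z [ 0.004 -0.003 -1.   ] F [ 0.9 -0.5 -0.1] op 0.749
  units T [0.169 0.032 0.435] rot [ 0.039  0.03  -0.086]
```

Call:
drive_tool(
  plan=[
    {"translation": [0.17, 0.02, 0.2], "delta_rot": [0.04, 0.03, -0.09]},
    {"translation": [0, 0, 0.2], "delta_rot": [0, 0, 0]},
    {"translation": [0, 0, 0.03], "delta_rot": [0, 0, 0]},
  ],
)

```text
time: 39.83
tcp_pos: [663.6, 25.6, 252.2]
ee_rot: [0.001, 0.708, 0.706, 0.002]
force: [-0.8, -0.8, -0.4]
opening: 0.751
```

```bash
python3 -c "
from h import *
r.snapshot('wrist');r.snapshot('side');go(663.4,27,87)"
```

```text
t 39.93 grasp [664.6  26.2  90. ] x [0.001 1.    0.001] z [ 0.005  0.001 -1.   ] F [ 0.1 -0.2 -0.3] op 0.754
  units T [ 0.019 -0.008  0.06 ] rot [ 0.048 -0.008 -0.012]
```

Call:
drive_tool(
  plan=[
    {"translation": [0.02, -0.01, 0.05], "delta_rot": [0.05, -0.01, -0.01]},
    {"translation": [0, 0, 0.01], "delta_rot": [0, 0, 0]},
    {"translation": [0, 0, 0.01], "delta_rot": [0, 0, 0]},
    {"translation": [0, 0, 0.01], "delta_rot": [0, 0, 0]},
    {"translation": [0, 0, 0.01], "delta_rot": [0, 0, 0]},
    {"translation": [0, 0, 0.01], "delta_rot": [0, 0, 0]},
    {"translation": [0, 0, 0.01], "delta_rot": [0, 0, 0]},
    {"translation": [0, 0, 0.01], "delta_rot": [0, 0, 0]},
  ],
  claw=0,
)

```text
time: 40.6
tcp_pos: [663.8, 27.5, 249.2]
ee_rot: [0.001, 0.707, 0.707, 0.001]
force: [-3.1, 0.1, 4.7]
opening: 0.338
```

```bash
python3 -c "
from h import *
r.snapshot('wrist');r.snapshot('wrist');go(545.5,-378.9,190)"
```

```text
t 40.7 grasp [664.1  27.4  86.2] x [-0.  1. -0.] z [ 0.002 -0.    -1.   ] F [-3.2 -0.2  5.6] op 0.334
  units T [-8.127 -2.365 -2.078] rot [0.016 0.002 0.003]
```

Call:
drive_tool(
  plan=[
    {"translation": [0, 0, -0.3], "delta_rot": [0, 0, 0]},
    {"translation": [0, 0, -0.6], "delta_rot": [0, 0, 0]},
    {"translation": [0, 0, -0.7], "delta_rot": [0, 0, 0]},
    {"translation": [0, 0, -0.5], "delta_rot": [0, 0, 0]},
    {"translation": [-0.4, -0.1, 0], "delta_rot": [0, 0, 0]},
    {"translation": [-0.77, -0.22, 0.02], "delta_rot": [0, 0, 0]},
    {"translation": [-0.77, -0.22, 0.02], "delta_rot": [0, 0, 0]},
    {"translation": [-0.77, -0.22, 0.02], "delta_rot": [0, 0, 0]},
    {"translation": [-0.77, -0.22, 0.02], "delta_rot": [0, 0, 0]},
    {"translation": [-0.77, -0.22, 0.02], "delta_rot": [0, 0, 0]},
    {"translation": [-0.77, -0.22, 0.02], "delta_rot": [0, 0, 0]},
    {"translation": [-0.77, -0.22, 0.02], "delta_rot": [0, 0, 0]},
    {"translation": [-0.77, -0.22, 0.02], "delta_rot": [0, 0, 0]},
    {"translation": [-0.77, -0.22, 0.02], "delta_rot": [0, 0, 0]},
    {"translation": [-0.5, -0.16, 0.02], "delta_rot": [0, 0, 0]},
    {"translation": [-0.25, -0.1, 0.02], "delta_rot": [0, 0, 0]},
    {"translation": [0, 0, 0.02], "delta_rot": [0, 0, 0]},
  ],
)

```text
time: 42.12
tcp_pos: [541.6, -390.2, 335.6]
ee_rot: [-0.003, 0.704, 0.71, -0.002]
force: [-0.3, -0.7, -2.5]
opening: 0.333
```

```bash
python3 -c "
from h import *
r.snapshot('wrist');r.snapshot('wrist');go(545.5,-378.9,85)"
```

```text
t 42.22 grasp [ 542.4 -385.6  172.4] x [-0.013  1.     0.005] z [-0.007  0.005 -1.   ] F [ 0.7  0.7 -2.5] op 0.341
  units T [0.139 0.053 1.748] rot [-0.065 -0.044  0.125]
```

Call:
drive_tool(
  plan=[
    {"translation": [0.12, 0.05, 0.2], "delta_rot": [-0.06, -0.04, 0.12]},
    {"translation": [-0.04, -0.03, 0.6], "delta_rot": [0, 0, 0]},
    {"translation": [-0.04, -0.03, 0.5], "delta_rot": [0, 0, 0]},
    {"translation": [-0.03, -0.02, 0.3], "delta_rot": [0.01, 0, 0.01]},
    {"translation": [0, 0, 0.03], "delta_rot": [0, 0, 0]},
    {"translation": [0, 0, 0.03], "delta_rot": [0, 0, 0]},
  ],
)

```text
time: 42.72
tcp_pos: [552.0, -368.5, 251.4]
ee_rot: [-0.0, 0.7, 0.714, 0.005]
force: [0.2, -0.3, -1.7]
opening: 0.339
```

```bash
python3 -c "
from h import *
r.snapshot('wrist');r.snapshot('wrist');go(545.5,-378.9,70.2)"
```

```text
t 42.82 grasp [ 553.1 -367.7   89. ] x [-0.019  1.     0.008] z [ 0.007  0.008 -1.   ] F [ 0.3  0.7 -3.4] op 0.335
  units T [-0.199 -0.134  0.374] rot [ 0.072 -0.074  0.178]
```

Call:
drive_tool(
  plan=[
    {"translation": [-0.2, -0.14, 0.1], "delta_rot": [0.07, -0.07, 0.18]},
    {"translation": [0, 0, 0.15], "delta_rot": [0.01, 0, 0]},
    {"translation": [0, 0, 0.03], "delta_rot": [0, 0, 0]},
  ],
)

```text
time: 43.07
tcp_pos: [546.4, -379.3, 240.7]
ee_rot: [0.002, 0.707, 0.707, 0.0]
force: [0.5, 1.0, -2.9]
opening: 0.336
```

```bash
python3 -c "
from h import *
r.snapshot('wrist');r.snapshot('wrist');go(545.5,-378.9,70.2)"
```

```text
t 43.17 grasp [ 546.7 -380.5   78.2] x [ 0.001  1.    -0.004] z [ 0.004 -0.004 -1.   ] F [ 0.  -0.2 -2.8] op 0.341
  units T [ 0.021 -0.013  0.159] rot [ 0.034  0.035 -0.007]
```

Call:
drive_tool(
  plan=[
    {"translation": [0.02, -0.01, 0.1], "delta_rot": [0.03, 0.03, 0]},
    {"translation": [0, 0, 0.06], "delta_rot": [0, 0, 0]},
    {"translation": [0, 0, 0.03], "delta_rot": [0, 0, 0]},
    {"translation": [0, 0, 0.03], "delta_rot": [0, 0, 0]},
  ],
)

```text
time: 43.5
tcp_pos: [545.8, -379.7, 233.1]
ee_rot: [0.001, 0.708, 0.707, 0.0]
force: [-5.6, 4.5, 18.0]
opening: 0.338
```

Call:
drive_tool(
  plan=[
    {"translation": [0, 0, -0.01], "delta_rot": [0, 0, 0]},
    {"translation": [0, 0, 0], "delta_rot": [0, 0, 0]},
    {"translation": [0, 0, 0.02], "delta_rot": [0, 0, 0]},
    {"translation": [0, 0, -0.4], "delta_rot": [0, 0, 0]},
    {"translation": [0, 0, -0.8], "delta_rot": [0, 0, 0]},
    {"translation": [0, 0, -0.8], "delta_rot": [0, 0, 0]},
    {"translation": [0.3, 0.03, -0.1], "delta_rot": [0, 0, 0]},
    {"translation": [0.78, 0.08, 0.02], "delta_rot": [0, 0, 0]},
    {"translation": [0.78, 0.08, 0.02], "delta_rot": [0, 0, 0]},
    {"translation": [0.78, 0.08, 0.02], "delta_rot": [0, 0, 0]},
    {"translation": [0.78, 0.08, 0.02], "delta_rot": [0, 0, 0]},
    {"translation": [0.78, 0.08, 0.02], "delta_rot": [0, 0, 0]},
    {"translation": [0.78, 0.08, 0.02], "delta_rot": [0, 0, 0]},
    {"translation": [0.78, 0.08, 0.02], "delta_rot": [0, 0, 0]},
  ],
  claw=0.75,
)

```text
time: 44.67
tcp_pos: [576.5, -93.0, 334.2]
ee_rot: [0.007, 0.715, 0.699, 0.0]
force: [0.9, -0.1, 0.7]
opening: 0.75
```

```bash
python3 -c "
from h import *
r.snapshot('wrist');go(596.3,125,130)"
```

```text
t 44.72 grasp [579.5 -83.6 170.9] x [ 0.012  1.    -0.004] z [ 0.011 -0.004 -1.   ] F [0.3 8.  0.3] op 0.75
  units T [4.165 0.314 0.804] rot [ 0.105  0.038 -0.112]
```

Call:
drive_tool(
  plan=[
    {"translation": [0.5, 0.04, 0.0], "delta_rot": [0.1, 0.04, -0.11]},
    {"translation": [0.7, 0.05, 0.02], "delta_rot": [0, 0, 0]},
    {"translation": [0.7, 0.05, 0.02], "delta_rot": [0, 0, 0]},
    {"translation": [0.7, 0.05, 0.02], "delta_rot": [0, 0, 0]},
    {"translation": [0.7, 0.05, 0.02], "delta_rot": [0, 0, 0]},
    {"translation": [0.4, 0.03, 0.02], "delta_rot": [0, 0, 0]},
    {"translation": [0.1, 0, 0.02], "delta_rot": [0, 0, 0]},
    {"translation": [0, 0, 0.02], "delta_rot": [0, 0, 0]},
  ],
)

```text
time: 45.38
tcp_pos: [591.2, 121.2, 325.6]
ee_rot: [0.001, 0.704, 0.71, 0.002]
force: [-0.4, -1.0, -0.9]
opening: 0.75
```

```bash
python3 -c "
from h import *
r.snapshot('wrist');r.snapshot('side');go(596.3,125,110)"
```

```text
t 45.48 grasp [591.9 119.  162.5] x [-0.006  1.     0.002] z [ 0.004  0.002 -1.   ] F [ 0.3 -0.8  0.9] op 0.749
  units T [0.123 0.097 1.051] rot [ 0.035 -0.015  0.053]
```

Call:
drive_tool(
  plan=[
    {"translation": [0.14, 0.09, 0.2], "delta_rot": [0.03, -0.01, 0.05]},
    {"translation": [0, 0, 0.4], "delta_rot": [0, 0, 0]},
    {"translation": [0, 0, 0.4], "delta_rot": [0, 0, 0]},
    {"translation": [0, 0, 0.15], "delta_rot": [0, 0, 0]},
    {"translation": [0, 0, 0.02], "delta_rot": [0, 0, 0]},
  ],
)

```text
time: 45.9
tcp_pos: [598.6, 116.7, 264.7]
ee_rot: [0.002, 0.712, 0.702, 0.0]
force: [0.4, -0.1, 0.3]
opening: 0.748
```

```bash
python3 -c "
from h import *
r.snapshot('wrist');r.snapshot('side');go(596.3,125,87)"
```

```text
t 46.0 grasp [599.7 116.6 103. ] x [ 0.014  1.    -0.003] z [ 0.005 -0.003 -1.   ] F [ 0.5 -0.4  0.4] op 0.754
  units T [ 0.16  -0.054  0.319] rot [ 0.048  0.025 -0.131]
```

Call:
drive_tool(
  plan=[
    {"translation": [0.16, -0.05, 0.15], "delta_rot": [0.05, 0.02, -0.13]},
    {"translation": [0, 0, 0.15], "delta_rot": [0, 0, 0]},
    {"translation": [0, 0, 0.03], "delta_rot": [0, 0, 0]},
  ],
)

```text
time: 46.25
tcp_pos: [597.5, 125.2, 250.9]
ee_rot: [0.001, 0.707, 0.707, 0.002]
force: [-0.8, 0.2, -0.6]
opening: 0.75
```

```bash
python3 -c "
from h import *
r.snapshot('wrist');r.snapshot('side');go(596.3,125,87)"
```

```text
t 46.35 grasp [598.1 125.6  88.4] x [0.    1.    0.001] z [ 0.004  0.001 -1.   ] F [-0.1  0.6  0.5] op 0.746
  units T [-0.009 -0.025  0.027] rot [ 0.035 -0.011 -0.002]
```

Call:
drive_tool(
  plan=[
    {"translation": [-0.01, -0.03, 0.03], "delta_rot": [0.03, -0.01, 0]},
    {"translation": [0, 0, 0.01], "delta_rot": [0, 0, 0]},
    {"translation": [0, 0, 0.01], "delta_rot": [0, 0, 0]},
    {"translation": [0, 0, 0.01], "delta_rot": [0, 0, 0]},
    {"translation": [0, 0, 0.01], "delta_rot": [0, 0, 0]},
    {"translation": [0, 0, 0.01], "delta_rot": [0, 0, 0]},
    {"translation": [0, 0, 0.01], "delta_rot": [0, 0, 0]},
    {"translation": [0, 0, 0.01], "delta_rot": [0, 0, 0]},
  ],
  claw=0,
)

```text
time: 47.02
tcp_pos: [596.3, 125.1, 248.5]
ee_rot: [0.001, 0.707, 0.707, 0.001]
force: [-2.2, -1.2, 5.6]
opening: 0.339
```

```bash
python3 -c "
from h import *
r.snapshot('wrist');r.snapshot('wrist');go(446.3,-313.7,190)"
```

```text
t 47.12 grasp [596.7 125.2  85.5] x [0. 1. 0.] z [ 0.003  0.    -1.   ] F [-2.2  0.9  5.4] op 0.34
  units T [-8.775 -2.993 -2.102] rot [ 0.026 -0.005 -0.001]
```

Call:
drive_tool(
  plan=[
    {"translation": [0, 0, -0.3], "delta_rot": [0, 0, 0]},
    {"translation": [0, 0, -0.6], "delta_rot": [0, 0, 0]},
    {"translation": [0, 0, -0.8], "delta_rot": [0, 0, 0]},
    {"translation": [0, 0, -0.6], "delta_rot": [0, 0, 0]},
    {"translation": [-0.4, -0.14, 0], "delta_rot": [0, 0, 0]},
    {"translation": [-0.76, -0.26, 0.02], "delta_rot": [0, 0, 0]},
    {"translation": [-0.76, -0.26, 0.02], "delta_rot": [0, 0, 0]},
    {"translation": [-0.76, -0.26, 0.02], "delta_rot": [0, 0, 0]},
    {"translation": [-0.76, -0.26, 0.02], "delta_rot": [0, 0, 0]},
    {"translation": [-0.76, -0.26, 0.02], "delta_rot": [0, 0, 0]},
    {"translation": [-0.76, -0.26, 0.02], "delta_rot": [0, 0, 0]},
    {"translation": [-0.76, -0.26, 0.02], "delta_rot": [0, 0, 0]},
    {"translation": [-0.76, -0.26, 0.02], "delta_rot": [0, 0, 0]},
    {"translation": [-0.76, -0.26, 0.02], "delta_rot": [0, 0, 0]},
    {"translation": [-0.76, -0.26, 0.02], "delta_rot": [0, 0, 0]},
    {"translation": [-0.4, -0.14, 0.02], "delta_rot": [0, 0, 0]},
    {"translation": [-0.2, -0.1, 0.02], "delta_rot": [0, 0, 0]},
    {"translation": [0, 0, 0.02], "delta_rot": [0, 0, 0]},
  ],
)

```text
time: 48.62
tcp_pos: [438.1, -320.3, 348.7]
ee_rot: [-0.002, 0.705, 0.709, -0.001]
force: [-0.3, -0.2, -2.1]
opening: 0.334
```

```bash
python3 -c "
from h import *
r.snapshot('wrist');r.snapshot('wrist');go(446.3,-313.7,85)"
```

```text
t 48.72 grasp [ 439.  -316.8  185.5] x [-0.009  1.     0.003] z [-0.004  0.003 -1.   ] F [ 0.6  0.8 -1.6] op 0.336
  units T [0.064 0.141 2.011] rot [-0.041 -0.025  0.086]
```

Call:
drive_tool(
  plan=[
    {"translation": [0.03, 0.07, 0.3], "delta_rot": [-0.04, -0.02, 0.09]},
    {"translation": [-0.04, -0.03, 0.6], "delta_rot": [0, 0, 0]},
    {"translation": [-0.04, -0.03, 0.6], "delta_rot": [0, 0, 0]},
    {"translation": [-0.03, -0.02, 0.3], "delta_rot": [0.01, 0, 0.01]},
    {"translation": [0, 0, 0.03], "delta_rot": [0, 0, 0]},
    {"translation": [0, 0, 0.03], "delta_rot": [0, 0, 0]},
  ],
)

```text
time: 49.22
tcp_pos: [446.4, -310.7, 253.8]
ee_rot: [0.001, 0.703, 0.712, 0.003]
force: [0.2, -0.4, -2.6]
opening: 0.339
```

```bash
python3 -c "
from h import *
r.snapshot('wrist');r.snapshot('wrist');go(446.3,-313.7,69.5)"
```

```text
t 49.32 grasp [ 447.4 -310.5   91.5] x [-0.013  1.     0.004] z [ 0.006  0.004 -1.   ] F [-0.5 -0.1 -3.1] op 0.333
  units T [-0.054 -0.004  0.439] rot [ 0.062 -0.034  0.12 ]
```

Call:
drive_tool(
  plan=[
    {"translation": [-0.06, 0, 0.15], "delta_rot": [0.06, -0.03, 0.12]},
    {"translation": [0, 0, 0.15], "delta_rot": [0.01, 0, 0]},
    {"translation": [0, 0, 0.03], "delta_rot": [0, 0, 0]},
  ],
)

```text
time: 49.57
tcp_pos: [448.4, -314.0, 240.2]
ee_rot: [0.002, 0.707, 0.707, 0.001]
force: [-0.4, -0.3, -3.0]
opening: 0.338
```

```bash
python3 -c "
from h import *
r.snapshot('wrist');r.snapshot('wrist');go(446.3,-313.7,69.5)"
```

```text
t 49.67 grasp [ 449.  -314.7   77.6] x [-0.     1.    -0.003] z [ 0.004 -0.003 -1.   ] F [ 0.9  0.1 -2.2] op 0.338
  units T [ 0.011 -0.041  0.161] rot [0.041 0.025 0.001]
```

Call:
drive_tool(
  plan=[
    {"translation": [0.01, -0.04, 0.1], "delta_rot": [0.04, 0.02, 0]},
    {"translation": [0, 0, 0.06], "delta_rot": [0, 0, 0]},
    {"translation": [0, 0, 0.03], "delta_rot": [0, 0, 0]},
    {"translation": [0, 0, 0.03], "delta_rot": [0, 0, 0]},
  ],
)

```text
time: 50.0
tcp_pos: [446.4, -314.4, 232.3]
ee_rot: [0.001, 0.707, 0.707, 0.0]
force: [-6.3, 5.0, 27.1]
opening: 0.338
```

Call:
drive_tool(
  plan=[
    {"translation": [0, 0, -0.01], "delta_rot": [0, 0, 0]},
    {"translation": [0, 0, 0], "delta_rot": [0, 0, 0]},
    {"translation": [0, 0, 0.02], "delta_rot": [0, 0, 0]},
    {"translation": [0, 0, -0.4], "delta_rot": [0, 0, 0]},
    {"translation": [0, 0, -0.8], "delta_rot": [0, 0, 0]},
    {"translation": [0, 0, -0.8], "delta_rot": [0, 0, 0]},
    {"translation": [0.3, 0.15, -0.1], "delta_rot": [0, 0, 0]},
    {"translation": [0.68, 0.37, 0.02], "delta_rot": [0, 0, 0]},
    {"translation": [0.68, 0.37, 0.02], "delta_rot": [0, 0, 0]},
    {"translation": [0.68, 0.37, 0.02], "delta_rot": [0, 0, 0]},
    {"translation": [0.68, 0.37, 0.02], "delta_rot": [0, 0, 0]},
    {"translation": [0.68, 0.37, 0.02], "delta_rot": [0, 0, 0]},
    {"translation": [0.68, 0.37, 0.02], "delta_rot": [0, 0, 0]},
    {"translation": [0.68, 0.37, 0.02], "delta_rot": [0, 0, 0]},
    {"translation": [0.68, 0.37, 0.02], "delta_rot": [0, 0, 0]},
    {"translation": [0.68, 0.37, 0.02], "delta_rot": [0, 0, 0]},
    {"translation": [0.68, 0.37, 0.02], "delta_rot": [0, 0, 0]},
    {"translation": [0.6, 0.37, 0.02], "delta_rot": [0, 0, 0]},
    {"translation": [0.3, 0.2, 0.02], "delta_rot": [0, 0, 0]},
    {"translation": [0, 0, 0.02], "delta_rot": [0, 0, 0]},
  ],
  claw=0.75,
)

```text
time: 51.67
tcp_pos: [679.6, 98.8, 326.4]
ee_rot: [0.004, 0.712, 0.702, 0.003]
force: [-0.0, 0.8, 0.6]
opening: 0.748
```

```bash
python3 -c "
from h import *
r.snapshot('wrist');r.snapshot('side');go(679,109.5,110)"
```

```text
t 51.77 grasp [679.5  94.2 163.2] x [ 0.017  1.    -0.005] z [ 0.008 -0.005 -1.   ] F [-1.4  0.7  1. ] op 0.747
  units T [2.970e-01 1.000e-03 1.063e+00] rot [ 0.074  0.044 -0.159]
```

Call:
drive_tool(
  plan=[
    {"translation": [0.32, 0, 0.2], "delta_rot": [0.07, 0.04, -0.16]},
    {"translation": [0, 0.02, 0.4], "delta_rot": [0, 0, 0]},
    {"translation": [0.02, 0.02, 0.4], "delta_rot": [0, 0, 0]},
    {"translation": [0, 0, 0.15], "delta_rot": [0, 0, 0]},
    {"translation": [0, 0, 0.02], "delta_rot": [0, 0, 0]},
  ],
)

```text
time: 52.18
tcp_pos: [679.3, 105.4, 266.0]
ee_rot: [0.001, 0.709, 0.705, -0.001]
force: [-0.1, -1.0, -0.1]
opening: 0.748
```

```bash
python3 -c "
from h import *
r.snapshot('wrist');r.snapshot('side');go(679,109.5,87)"
```

```text
t 52.28 grasp [680.  105.1 104.4] x [ 0.007  1.    -0.003] z [ 0.002 -0.003 -1.   ] F [0.4 0.9 1.3] op 0.751
  units T [ 0.08  -0.015  0.347] rot [ 0.019  0.025 -0.062]
```

Call:
drive_tool(
  plan=[
    {"translation": [0.08, -0.02, 0.16], "delta_rot": [0.02, 0.02, -0.06]},
    {"translation": [0, 0, 0.16], "delta_rot": [0.01, 0, 0]},
    {"translation": [0, 0, 0.03], "delta_rot": [0.01, 0, 0]},
  ],
)

```text
time: 52.53
tcp_pos: [679.5, 108.8, 252.0]
ee_rot: [0.001, 0.708, 0.707, 0.001]
force: [0.1, -0.2, -0.3]
opening: 0.75
```

```bash
python3 -c "
from h import *
r.snapshot('wrist');r.snapshot('side');go(679,109.5,87)"
```

```text
t 52.63 grasp [680.1 109.2  89.6] x [0.001 1.    0.001] z [ 0.003  0.001 -1.   ] F [-0.3 -0.1  0. ] op 0.747
  units T [ 0.009 -0.014  0.052] rot [ 0.025 -0.007 -0.01 ]
```

Call:
drive_tool(
  plan=[
    {"translation": [0.01, -0.02, 0.05], "delta_rot": [0.03, -0.01, -0.01]},
    {"translation": [0, 0, 0.01], "delta_rot": [0, 0, 0]},
    {"translation": [0, 0, 0.01], "delta_rot": [0, 0, 0]},
    {"translation": [0, 0, 0.01], "delta_rot": [0, 0, 0]},
    {"translation": [0, 0, 0.01], "delta_rot": [0, 0, 0]},
    {"translation": [0, 0, 0.01], "delta_rot": [0, 0, 0]},
    {"translation": [0, 0, 0.01], "delta_rot": [0, 0, 0]},
    {"translation": [0, 0, 0.01], "delta_rot": [0, 0, 0]},
  ],
  claw=0,
)

```text
time: 53.3
tcp_pos: [679.1, 109.9, 248.6]
ee_rot: [0.0, 0.707, 0.707, 0.001]
force: [-1.9, -1.2, 4.3]
opening: 0.337
```

```bash
python3 -c "
from h import *
r.snapshot('wrist');r.snapshot('wrist');go(528.5,-296.7,190)"
```

```text
t 53.4 grasp [679.3 109.9  85.6] x [-0.  1.  0.] z [ 0.002  0.    -1.   ] F [-3.1 -0.   5.3] op 0.337
  units T [-8.13  -3.01  -2.094] rot [ 0.015 -0.001  0.002]
```

Call:
drive_tool(
  plan=[
    {"translation": [0, 0, -0.3], "delta_rot": [0, 0, 0]},
    {"translation": [0, 0, -0.6], "delta_rot": [0, 0, 0]},
    {"translation": [0, 0, -0.8], "delta_rot": [0, 0, 0]},
    {"translation": [0, 0, -0.7], "delta_rot": [0, 0, 0]},
    {"translation": [-0.4, -0.14, 0], "delta_rot": [0, 0, 0]},
    {"translation": [-0.76, -0.27, 0.02], "delta_rot": [0, 0, 0]},
    {"translation": [-0.76, -0.27, 0.02], "delta_rot": [0, 0, 0]},
    {"translation": [-0.76, -0.27, 0.02], "delta_rot": [0, 0, 0]},
    {"translation": [-0.76, -0.27, 0.02], "delta_rot": [0, 0, 0]},
    {"translation": [-0.76, -0.27, 0.02], "delta_rot": [0, 0, 0]},
    {"translation": [-0.76, -0.27, 0.02], "delta_rot": [0, 0, 0]},
    {"translation": [-0.76, -0.27, 0.02], "delta_rot": [0, 0, 0]},
    {"translation": [-0.76, -0.27, 0.02], "delta_rot": [0, 0, 0]},
    {"translation": [-0.76, -0.27, 0.02], "delta_rot": [0, 0, 0]},
    {"translation": [-0.45, -0.16, 0.02], "delta_rot": [0, 0, 0]},
    {"translation": [-0.2, -0.1, 0.02], "delta_rot": [0, 0, 0]},
    {"translation": [0, 0, 0.02], "delta_rot": [0, 0, 0]},
  ],
)

```text
time: 54.82
tcp_pos: [531.2, -296.7, 352.3]
ee_rot: [-0.002, 0.705, 0.71, -0.002]
force: [0.5, -0.7, -1.7]
opening: 0.339
```

```bash
python3 -c "
from h import *
r.snapshot('wrist');shot('wrist','w14');go(528.5,-296.7,85)"
```

```text
t 54.92 grasp [ 532.1 -292.8  189.2] x [-0.011  1.     0.003] z [-0.005  0.003 -1.   ] F [-0.4  0.9 -2.2] op 0.336
  units T [-0.074 -0.079  2.085] rot [-0.048 -0.027  0.109]
```

View pics/w14.png

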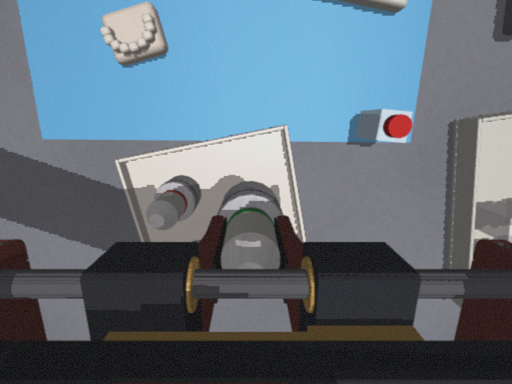

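Call:
drive_tool(
  plan=[
    {"translation": [-0.1, -0.12, 0.3], "delta_rot": [-0.05, -0.03, 0.11]},
    {"translation": [-0.04, -0.02, 0.6], "delta_rot": [0, 0, 0]},
    {"translation": [-0.04, -0.03, 0.6], "delta_rot": [0, 0, 0]},
    {"translation": [-0.03, -0.02, 0.3], "delta_rot": [0.01, 0, 0.01]},
    {"translation": [0, 0, 0.03], "delta_rot": [0, 0, 0]},
    {"translation": [0, 0, 0.03], "delta_rot": [0, 0, 0]},
  ],
)

```text
time: 55.42
tcp_pos: [533.1, -287.3, 257.7]
ee_rot: [0.001, 0.7, 0.714, 0.005]
force: [0.9, 0.2, -1.4]
opening: 0.338
```

```bash
python3 -c "
from h import *
r.snapshot('wrist');r.snapshot('wrist');go(528.5,-296.7,69.6)"
```

```text
t 55.52 grasp [ 534.6 -286.7   95.4] x [-0.02   1.     0.006] z [ 0.009  0.006 -1.   ] F [ 0.8  0.  -1.3] op 0.342
  units T [-0.182 -0.101  0.513] rot [ 0.084 -0.058  0.189]
```

Call:
drive_tool(
  plan=[
    {"translation": [-0.18, -0.11, 0.2], "delta_rot": [0.08, -0.06, 0.19]},
    {"translation": [0, 0, 0.17], "delta_rot": [0.01, 0, 0]},
    {"translation": [0, 0, 0.03], "delta_rot": [0, 0, 0]},
  ],
)

```text
time: 55.77
tcp_pos: [529.7, -296.7, 240.4]
ee_rot: [0.003, 0.707, 0.707, 0.001]
force: [-0.5, 0.6, -1.4]
opening: 0.34
```

```bash
python3 -c "
from h import *
r.snapshot('wrist');r.snapshot('wrist');go(528.5,-296.7,69.6)"
```

```text
t 55.87 grasp [ 530.2 -297.7   77.9] x [ 0.     1.    -0.003] z [ 0.005 -0.003 -1.   ] F [-0.9  0.6 -0.8] op 0.338
  units T [ 0.01  -0.019  0.167] rot [ 0.043  0.033 -0.003]
```

Lower, release, rise and back off for a clear view.

Call:
drive_tool(
  plan=[
    {"translation": [0.01, -0.02, 0.1], "delta_rot": [0.04, 0.03, 0]},
    {"translation": [0, 0, 0.06], "delta_rot": [0, 0, 0]},
    {"translation": [0, 0, 0.03], "delta_rot": [0, 0, 0]},
    {"translation": [0, 0, 0.03], "delta_rot": [0, 0, 0]},
  ],
)

```text
time: 56.2
tcp_pos: [528.8, -297.3, 232.4]
ee_rot: [0.001, 0.708, 0.707, 0.001]
force: [-8.6, 5.2, 26.6]
opening: 0.34
```

Call:
drive_tool(
  plan=[
    {"translation": [0, 0, -0.01], "delta_rot": [0, 0, 0]},
    {"translation": [0, 0, 0], "delta_rot": [0, 0, 0]},
    {"translation": [0, 0, 0.02], "delta_rot": [0, 0, 0]},
    {"translation": [0, 0, -0.4], "delta_rot": [0, 0, 0]},
    {"translation": [0, 0, -0.8], "delta_rot": [0, 0, 0]},
    {"translation": [0, 0, -0.8], "delta_rot": [0, 0, 0]},
    {"translation": [0, 0, -0.8], "delta_rot": [0, 0, 0]},
    {"translation": [0.3, 0, -0.6], "delta_rot": [0, 0, 0]},
    {"translation": [0.6, 0, -0.1], "delta_rot": [0, 0, 0]},
    {"translation": [0.7, 0, 0], "delta_rot": [0, 0, 0]},
    {"translation": [0.4, 0, 0], "delta_rot": [0, 0, 0]},
    {"translation": [0, 0, 0.02], "delta_rot": [0, 0, 0]},
    {"translation": [0, 0, 0.02], "delta_rot": [0, 0, 0]},
  ],
  claw=0.75,
)

```text
time: 57.28
tcp_pos: [528.6, -195.8, 413.9]
ee_rot: [0.003, 0.709, 0.705, 0.002]
force: [-0.2, -0.6, 0.4]
opening: 0.75
```

```bash
python3 -c "
from h import *
r.snapshot('wrist');where();a,_=shot('scene','s3');b,_=shot('side','d3')
A=cv2.resize(a[100:330,100:420],(560,400));B=cv2.resize(b[90:330,100:400],(0,0),fx=1,fy=1)
cv2.imwrite('pics/f1.png',A[:,:,::-1]);cv2.imwrite('pics/f2.png',cv2.resize(b[100:310,120:400],None,fx=2.6,fy=2.6)[:,:,::-1])"
```

```text
t 57.33 grasp [ 529.8 -196.   250.5] x [ 0.006  1.    -0.001] z [ 0.007 -0.001 -1.   ] F [ 0.2  1.1 -0.1] op 0.751
```

View pics/f1.png

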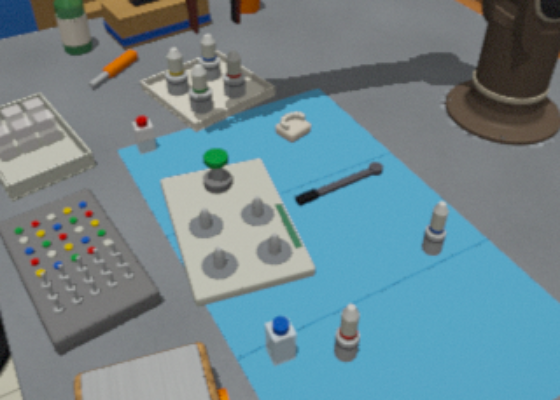

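View pics/f2.png

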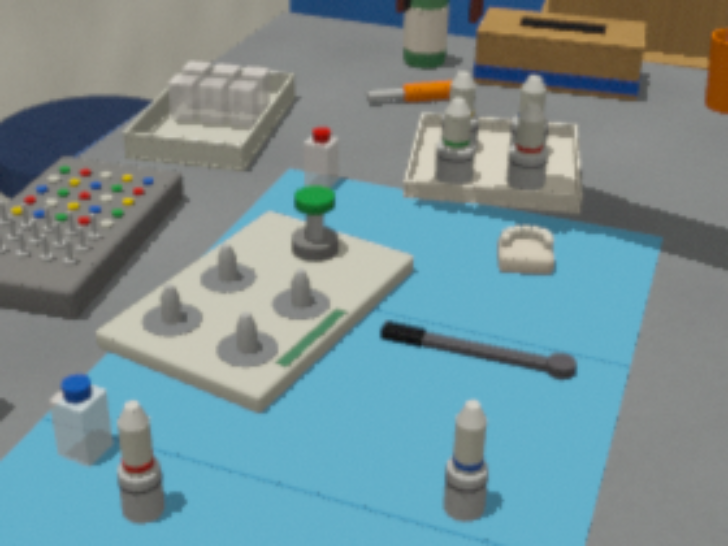

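```bash
python3 -c "
from rig import r
print(r.job_done())"
```

```text
the job is handed in; nothing more can be done
None
```

The job is done and handed in at about 57 s. All four wide-tailed handpieces (blue, red, green, yellow) were present. I pushed each home on a nozzle and gave the pump three full strokes with all four on. Then I took them off and stood them upright on the tray floor.

- **Seating:** each push ended on a firm stop at about the expected home height, and the pictures before pumping showed all four upright on their nozzles.
- **Pump:** all three strokes bottomed at tool heights matching the stop within about 1 mm. The head was let fully up after each, with the fingertips clear above it.
- **Last checks:** the final scene and side pictures show all four upright in the tray, the nozzles empty and the pump sprung up. The two slim handpieces, vials, ratchet and jaw were where they started, and the gripper was open and clear of everything.
- **Higher forces:** wrist force peaked near 71 N while seating the yellow handpiece and near 75 N at the pump stop, against the 120 N limit. While gripping the blue and yellow handpieces on the bench, the fingertips pressed on the tops of their tails, with up to about 34 N.
- **Not seen:** I never noticed a handpiece being knocked aside. Camera position readings of the same piece differed by a few millimetres.

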